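# Pin the swivel pallet of a bench label press

### The arm

A 6-joint arm with a two-finger parallel gripper is mounted at the origin on the work surface. World frame = base frame: x ahead of the robot, y to its left, z up, the work surface at z = 0. Lengths are in mm, angles in rad, forces in N, time in s.
With the tool pointing down it reaches from about 250 to 775 mm from the base axis. Payload 8.9 kg.
Tool frame: the origin (TCP) lies midway between the tips of the shut fingers; the grasp point (between the pads) lies robot.tcp_to_grasp behind it (robot.tcp_to_grasp is the distance from the TCP to the grasp point, in mm); z points along the fingers, y is the direction in which the jaws open and shut (so a half turn about z gives the same grasp; the last joint's range is limited). The gripper opens to 85 mm and grips with 20 to 120 N. Pads are 22 mm wide; open, the fingers measure 114 mm over their backs; the gripper's body (76 mm by 85 mm) begins 54 mm behind the grasp point. The pads swing forward as they close: fully open they stand 13 mm farther back than shut.
Start: joints at [1.036, 0.291, -0.153, 1.127, 0, 1.431], TCP at [202.406, 484.413, 231.305] pointing down, gripper open.
Joint ranges: [-2.52, 2.52], [-0.91, 1.74], [-1.3, 1.37], [-1.96, 2.02], [-1.52, 1.47], [-3.14, 3.14]. Speed limits (rad/s): [2.22, 2.22, 2.79, 3.14, 3.14, 3.14].

### API

Orientations are given as a unit quaternion [w, x, y, z].
In Python, from station import status, imaging, workorder, robot gives the robot as it stands. The module is installed in compiled form; this text tells all that it offers.
- The arm moves only by the shell command python3 -m handwheel 'ROWS' [FORCE]. ROWS is JSON, a list of rows, each a list of 5 numbers: the opening, from 0 (shut) to 1 (fully open), then the shift along the world's x, y, z in m, then the turn about the world's z in rad. In form: [[claw, dx, dy, dz, spin], ...]. A call has 1 to 8 rows; each row shifts and turns the commanded pose from where the row before left it; what a row does not reach is not made up. A row lasts 1/10 s, in which the tool goes at most 50 mm and 8.59 degrees, less where a joint would pass 70% of its speed; a pose out of reach is approached as far as the arm can. A call is refused whole if a number of a shift passes 0.05 or a number of a turn 0.15, either way. A call with a gripper value outside its range is refused whole. The fingers move at their own pace and stop on an object; FORCE is the grip in N (left out, the last holds). Time passes only in rows, so rows that do not move let the fingers close. It gives the time, the measured TCP pose, the force and the opening at its end, in the units of the state.
- status.observe(): the state, without advancing time (a new reading comes with each control period).
- imaging.get_image(name): name is "scene" or "side" or "wrist"; returns the picture (400x640x3 uint8, blue, green, red); there is no depth.
- imaging.camera_model(name): a dict with "camera_matrix" (3x3 intrinsics, pixels), "k1" (the pictures are not rectified: a ray, as slopes to the right and down, at radius r is drawn at 1 + k1 r^2 times it, then the intrinsics apply), "view" (4x4, takes a point from world to camera coordinates); the wrist camera has in their place "mount" (4x4, takes a point from camera to tool coordinates, whose origin is the TCP and whose axes are the flange's). Camera axes: x right, y down, z forward; pixel columns grow to the right and rows downward; lengths in mm; the calibration is good to about 2 mm. A picture is of the moment at which its call begins: read the wrist's pose just before it. camera_model takes no time and is no camera call.
- workorder.job_done(): hands the job in, once; it reports no verdict.
The state is a dict: "clock": time; "q": joint angles; "joint_vel": joint speeds; "effort": joint torques, N m; "tool_pos": TCP position; "eef_rot": TCP orientation; "wrist_force": force on the tool from outside, world axes, zero at the start; "wrist_torque": the same for the moment, N m; "opening": opening from 0.0 (shut) to 1.0 (fully open).
Only numpy, scipy, OpenCV 4.12 (cv2) and the standard library are available. Lean on these libraries where they do the work, as an engineer would, in place of code of your own. Each camera call takes 0.05 s, during which the arm holds its last target.

### The job

Get the label press ready to print: swing its pallet back into the yoke and pin it there, with the red-knobbed lock pin from the sloping stand pushed down through upper lug, brass tail and lower lug until its collar sits flush on the upper lug. The brass tail was reset for this job, so the pallet's angle alone will not tell you when the holes line up: feel for it with the pin, nudging the pallet until the pin goes in, then give it a firm push past the spring ball without ramming it. Let go of the pin at the end, and leave the other two pins and everything else where they are.

Things in the scene. Friction and masses are not known exactly. Their poses are not given: they have to be found in the camera images.
- press: Fixed blue bench press. Origin on the table below the king-pin axis; x across the press, y from the yoke past the king pin towards the pallet, z up. Foot plate 10 mm thick, bearing housing under the king pin. Its print head (aluminium screen frame, top 124 mm, knobs 144 mm) lies folded back on the +x side from x = 115 to 430 mm, y = 0 to 210 mm: keep clear of it.
- yoke_hole (a point): Centre of the upper lug's hole, on its top face, 118 mm above the table. The lock yoke has two level steel lugs 60 x 52 mm, 94 to 118 mm and 66 to 78 mm high, each with a vertical 13 mm hole, joined by a web on the -y side. Same axes as the press. A spring ball in the lower lug grips the pin: 5 to 15 N of resistance over the last 25 mm.
- king_pin (a point): Fixed vertical king pin about which the pallet swings: point on its axis at the top of its nut, 106 mm high, 110 mm from the yoke hole along the press's +y. Same axes. The pallet's brass tail (plate 76 x 44 x 12 mm, 80 to 92 mm high, 13 mm hole 110 mm from this axis) swings between the lugs; it is screwed to the pallet up to 0.11 rad off its line, either way.
- pallet (a joint): Heading of the swivel pallet's board, rad: 0 = along the press's y; positive = anticlockwise from above, board nearer the robot. Starts at 0.3 to 0.7, turns from -0.2 to 1.0, no stop or detent, stays where left (friction 0.3 N m, under 2 N at pallet_edge). The holes line up at one heading between -0.11 and 0.11, different each time; the pin finds its way in from about 0.02 off.
- pallet_edge (a point): Pallet: 110 x 180 x 14 mm board, dark top (108 mm high), 50 to 230 mm out from the king-pin axis; side faces 92 to 106 mm high, below them a 42 mm wide arm. Point: on the side face towards the robot, 99 mm high, 180 mm out (50 mm short of the outer corner), 55 mm off the centre line. y outward along the pallet, x into the board; a push along x closes the angle.
- lock_pin_knob (a point): Lock pin, 100 g, red knob 24 mm diameter x 40 mm. Point on the axis 22 mm above the knob's lower end, 27 mm above the underside of the 23 mm steel collar, 99 mm above the nose tip; z along the pin to the knob. Shank 12 mm, 72 mm long, last 7 mm tapering to 8.4 mm. Stands loose in one of the stand's holes, leaning with it; free once lifted 50 mm along its axis.
- pin_stand: Fixed wooden pin stand, block 50 x 150 x 60 mm on a grey foot 100 x 160 mm, top about 85 mm high. Three holes (15 mm wide, 48 mm deep, 48 mm apart along y) lean 0.35 rad (20 degrees) towards -x. Origin under the foot below the middle hole; y along the row, z up.
- black_pin_knob (a point): Black-knobbed pin of the same size, for another machine, in another hole of the stand; to be left there. Same point and axes as the lock pin's.
- white_pin_knob (a point): White-knobbed pin like the black one, in the remaining hole; to be left there.
- ink_pot_a: White ink pot with a blue band, 100 mm diameter, 105 mm tall, origin at the centre of its underside; not part of the job.
- additive_jar: Small white jar with a black lid, 68 mm diameter, 55 mm tall, origin at the centre of its underside; not part of the job.
- squeegee: Squeegee lying flat: wooden handle 60 x 180 x 24 mm with a red-brown blade on its +x side, origin under the handle's centre; not part of the job.
- ink_spatula: Ink spatula, round wooden handle 110 mm and steel blade 85 x 70 mm, 232 mm long, lying along its x; not part of the job.
- hex_key: L-shaped hex key of 8 mm bar, long leg 130 mm lying along its x; not part of the job.
Not all that is in view belongs to the job. Leave any green or purple look-alike of the part that bears lock_pin_knob alone.

How it is judged (in metres and radians):
On the way, in this order (a step that is already met when the one before it is completed fails the run):
1. the pallet is swung back, its tail in the yoke (heading within 0.14 rad of 0) (value of joint pallet between -0.14 and 0.14 rad), for 0.2 s.
2. the lock pin is through yoke and tail with its collar on the upper lug (all of step 1 and z of lock_pin_knob in the frame of yoke_hole between 0.024 and 0.0295 m and horizontal distance between lock_pin_knob and yoke_hole below 0.003 m and angle between the z axis of lock_pin_knob and the z axis of yoke_hole, either way round below 0.06 rad), for 0.2 s.
At the end, for the whole second after the job is handed in: The pallet is swung back (heading within 0.14 rad of 0, which every pinned position is) and the lock pin stands in the yoke through the tail, upright within 0.06 rad, its knob centred on the hole within 3 mm and its collar within 2.5 mm of the upper lug, at rest and released (all of step 2 and linear speed of lock_pin below 0.01 m/s); the robot touches nothing.
It fails at once if a bystander on the table (ink pot, jar, squeegee, spatula, hex key) is moved more than 30 mm (distance of any of ink_pot_a, additive_jar, squeegee, ink_spatula, hex_key from where it was at the start of the episode above 0.03 m).
It fails at once if the black-knobbed or the white-knobbed pin is moved more than 20 mm (distance of any of black_pin_knob, white_pin_knob from where it was at the start of the episode above 0.02 m).
It fails at once if the lock pin is rammed: more than 80 N between it and the press (contact force between lock_pin and press above 80 N).
It also fails if it takes over 72 s, if anything falls off the work surface, if the arm or the gripper's body presses on something with over 40 N, if the wrist force passes 120 N, or if a joint passes its speed limit or range.

## Working session

There is one attempt and no reset: what is moved stays moved. The work goes in short steps, Python scripts to look and compute and a shell command to move; the robot and the scene stay as the last step left them, time stands still between calls to the robot, and variables do not carry over. Pictures are saved under pics/ and viewed, and the job is handed in when it is done.

```bash
mkdir -p pics; ls; python3 - <<'E'
from station import status, imaging, workorder, robot
import cv2
print(status.observe()); print(robot.tcp_to_grasp)
for n in ("scene","side","wrist"):
    im=imaging.get_image(n); cv2.imwrite(f"pics/{n}0.png",im); print(imaging.camera_model(n))
E
```

```text
pics
{'clock': 0.0, 'q': array([ 1.03571305e+00,  2.91342082e-01, -1.54145606e-01,  1.12670600e+00,
        8.82730290e-06,  1.43149577e+00]), 'joint_vel': array([-0.0009445 , -0.00127798, -0.00017608,  0.00030573, -0.00145014,
        0.00109917]), 'effort': array([ 1.36985771e-03, -5.37142539e+01,  3.31374264e+01,  1.56649650e-02,
       -1.64511766e-04,  3.25549354e-05]), 'tool_pos': array([202.16279997, 484.02128695, 230.69301466]), 'eef_rot': array([-2.35315379e-04,  1.96602238e-01,  9.80483081e-01, -6.57875499e-04]), 'wrist_force': array([-0.34089682, -0.20728703, -0.73565849]), 'wrist_torque': array([-0.05780985, -0.02227197, -0.01718813]), 'opening': 1.0018883139964003}
18.700000000000003
{'camera_matrix': array([[449.20062264,   0.        , 313.7393498 ],
       [  0.        , 449.20062264, 206.88878801],
       [  0.        ,   0.        ,   1.        ]]), 'k1': -0.055953155612602064, 'view': array([[-5.26504621e-01,  8.50126949e-01, -8.77805542e-03,
         2.67269780e+02],
       [ 7.19498500e-01,  4.40055435e-01, -5.37283094e-01,
        -3.26772117e+02],
       [-4.528
[... 561 characters left out ...]
  7.16450551e-01, -6.38752418e-01,
         9.72444048e+02],
       [ 0.00000000e+00,  0.00000000e+00,  0.00000000e+00,
         1.00000000e+00]])}
{'camera_matrix': array([[292.97057828,   0.        , 317.91496541],
       [  0.        , 292.97057828, 202.98093042],
       [  0.        ,   0.        ,   1.        ]]), 'k1': 0.0042182271930357035, 'mount': array([[ 3.32879552e-04, -9.47012376e-01, -3.21196900e-01,
         8.29890689e+01],
       [ 9.99999569e-01,  3.67189668e-05,  9.28110118e-04,
         1.28977499e+00],
       [-8.67137750e-04, -3.21197070e-01,  9.47011980e-01,
        -1.42653780e+02],
       [ 0.00000000e+00,  0.00000000e+00,  0.00000000e+00,
         1.00000000e+00]])}
```

View pics/scene0.png

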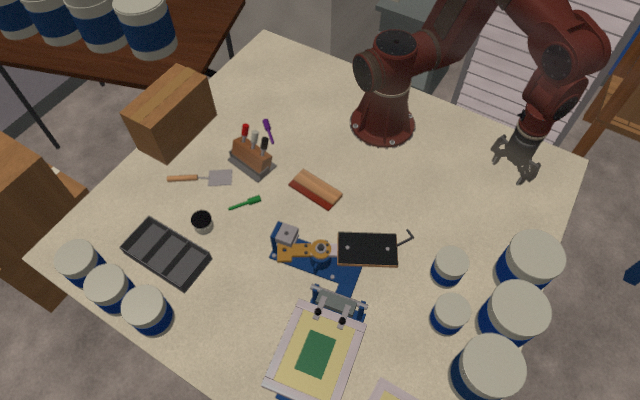

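View pics/side0.png

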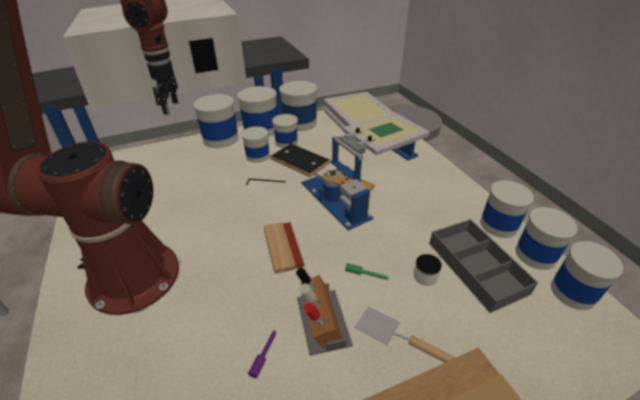

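View pics/wrist0.png

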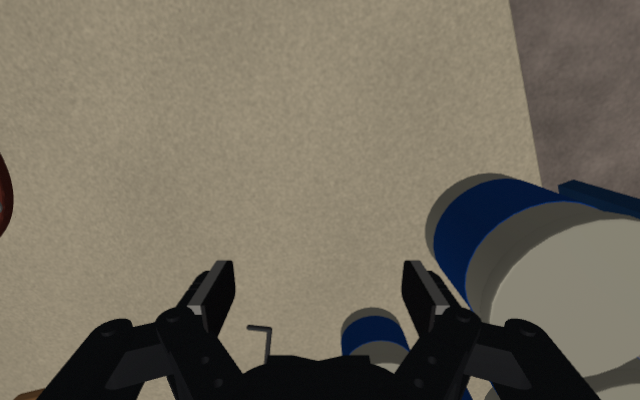

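```bash
cat > h.py <<'E'
import numpy as np, cv2
from station import status, imaging, robot
from scipy.spatial.transform import Rotation as R
def cam(n,st=None):
    m=imaging.camera_model(n)
    if 'view' in m: V=m['view']
    else:
        st=st or status.observe(); q=st['eef_rot']
        T=np.eye(4);T[:3,:3]=R.from_quat(np.r_[q[1:],q[0]]).as_matrix();T[:3,3]=st['tool_pos']
        V=np.linalg.inv(T@m['mount'])
    return m['camera_matrix'],m['k1'],V
def proj(c,P):
    K,k,V=c;P=np.atleast_2d(P);p=P@V[:3,:3].T+V[:3,3];s=p[:,:2]/p[:,2:]
    s=s*(1+k*(s**2).sum(1,keepdims=True));return s@K[:2,:2].T+K[:2,2]
def ray(c,uv):
    K,k,V=c;d=(np.array(uv,float)-K[:2,2])/K[0,0];s=d.copy()
    for _ in range(20): s=d/(1+k*(s@s))
    Rm=V[:3,:3];return -Rm.T@V[:3,3], Rm.T@np.r_[s,1]
def onz(c,uv,z):
    o,d=ray(c,uv);return o+d*(z-o[2])/d[2]
def tri(l):
    A=np.zeros((3,3));b=np.zeros(3)
    for c,uv in l:
        o,d=ray(c,uv);d=d/np.linalg.norm(d);M=np.eye(3)-np.outer(d,d);A+=M;b+=M@o
    return np.linalg.solve(A,b)
E
python3 - <<'E'
import cv2
a=cv2.imread('pics/scene0.png');b=cv2.imread('pics/side0.png')
cv2.imwrite('pics/c1.png',cv2.resize(a[215:305,255:415],None,fx=5,fy=5,interpolation=2))
cv2.imwrite('pics/c2.png',cv2.resize(a[115:185,215:315],None,fx=7,fy=7,interpolation=2))
cv2.imwrite('pics/c3.png',cv2.resize(b[130:235,265:385],None,fx=5,fy=5,interpolation=2))
cv2.imwrite('pics/c4.png',cv2.resize(b[260:360,280:370],None,fx=6,fy=6,interpolation=2))
E
```

```text
(no output)
```

View pics/c1.png

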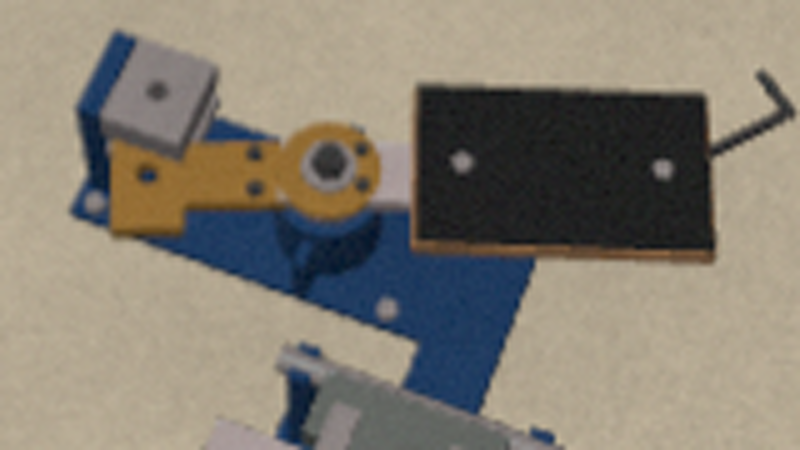

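View pics/c2.png

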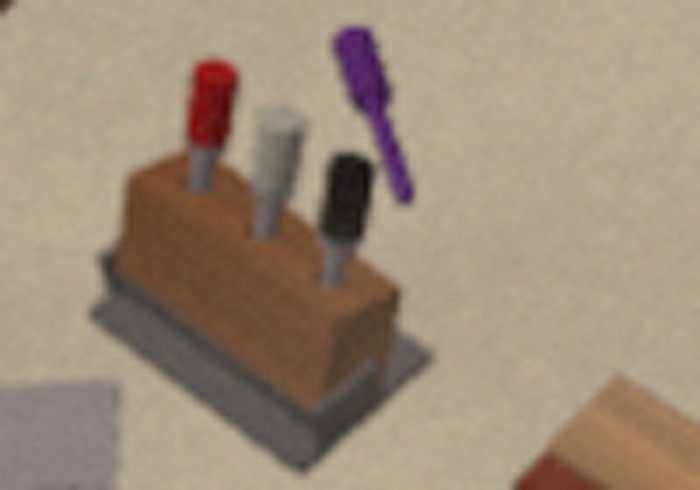

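View pics/c3.png

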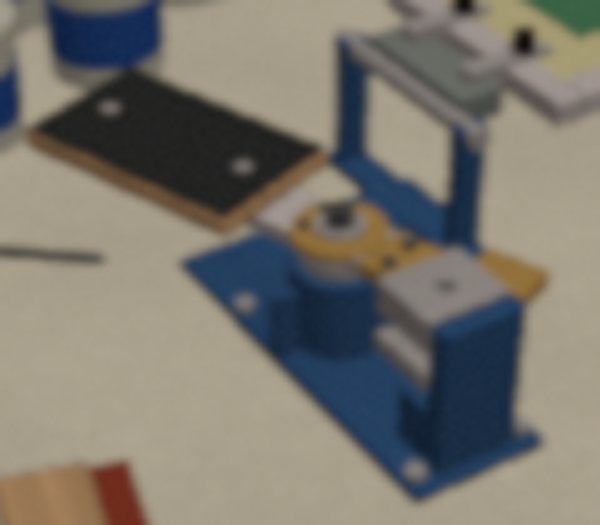

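View pics/c4.png

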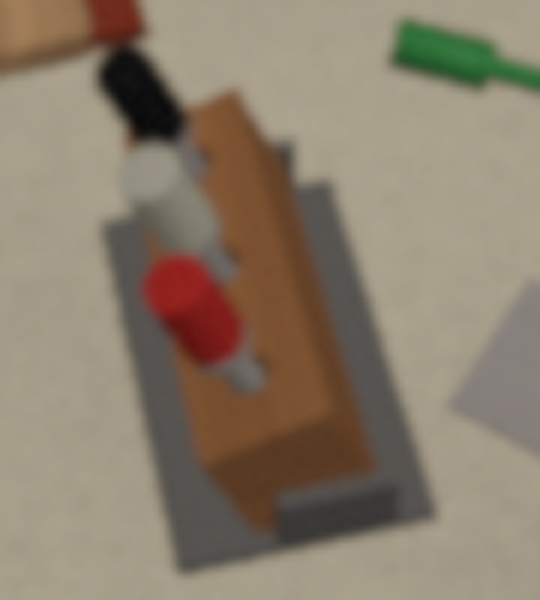

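```bash
python3 - <<'E'
from h import *
s=cam('scene');d=cam('side')
f=lambda c,o,k,uv:(c,(o[0]+(uv[0]-.0)/k,o[1]+uv[1]/k))
C1=lambda u,v:(255+u/5-.4,215+v/5-.4); C3=lambda u,v:(265+u/5-.4,130+v/5-.4)
C2=lambda u,v:(215+u/7-.4,115+v/7-.4); C4=lambda u,v:(280+u/6-.4,260+v/6-.4)
np.set_printoptions(precision=1,suppress=True)
print('hole',onz(s,C1(158,90),118),onz(d,C3(447,286),118))
print('king',onz(s,C1(328,162),106),onz(d,C3(340,215),106))
print('tail',onz(s,C1(147,174),92))
for n,p in dict(boardTL=(418,87),TR=(706,97),BR=(713,251),BL=(413,242),s1=(462,162),s2=(662,168)).items(): print(n,onz(s,C1(*p),108))
for n,p in dict(A=(132,70),B=(322,152),C=(224,218),D=(32,132)).items(): print('side',n,onz(d,C3(*p),108))
for n,a,b in (('red',(216,72),(176,287)),('white',(281,120),(157,178)),('black',(351,165),(122,72))):
    print(n,'top',tri([(s,C2(*a)),(d,C4(*b))]))
for n,a,b in (('red',(200,180),(248,375)),('white',(265,230),(224,270)),('black',(333,275),(193,165))):
    print(n,'shank',onz(s,C2(*a),85),onz(d,C4(*b),85))
E
```

```text
hole [654.5  -6.1 118. ] [656.5  -9.5 118. ]
king [637.1 104.1 106. ] [635.2  98.6 106. ]
tail [695.3  11.1  92. ]
boardTL [565.2 124.8 108. ]
TR [479.6 278.4 108. ]
BR [570.3 327.7 108. ]
BL [657.  174.7 108. ]
s1 [596.  173.2 108. ]
s2 [537.1 277.4 108. ]
side A [571.1 320.2 108. ]
side B [652.7 167.9 108. ]
side C [565.3 121.6 108. ]
side D [482.1 268.5 108. ]
red top [ 378.8 -361.7  138.3]
white top [ 388.3 -315.6  137.5]
black top [ 394.  -267.5  138.8]
red shank [ 406.  -359.5   85. ] [ 401.7 -371.6   85. ]
white shank [ 415.6 -311.3   85. ] [ 410.3 -327.5   85. ]
black shank [ 421.6 -264.9   85. ] [ 417.1 -278.4   85. ]
```

```bash
python3 -m handwheel '[[1,0.04,-0.03,0,0],[1,0.04,-0.03,0,0],[1,0.04,-0.03,0,0],[1,0.04,-0.03,0,0],[1,0.04,-0.03,0,0],[1,0.04,-0.03,0,0],[1,0.04,-0.03,0,0],[1,0.04,-0.03,0,0]]'; python3 -m handwheel '[[1,0.04,-0.03,0,0],[1,0.04,-0.03,0,0],[1,0.03,-0.03,0,0],[1,0.03,-0.03,0,0],[1,0,0,0,0],[1,0,0,0,0],[1,0,0,0,0]]'; python3 - <<'E'
from h import *
st=status.observe(); im=imaging.get_image('wrist'); cv2.imwrite('pics/w1.png',im)
import pickle; pickle.dump(st,open('w1.pkl','wb')); print(st['tool_pos'],st['eef_rot'],st['clock'])
E
```

```text
clock: 0.95
tool_pos: [523.7, 242.8, 231.2]
eef_rot: [-0.0, 0.197, 0.98, -0.0]
wrist_force: [0.7, 0.2, -0.6]
opening: 1.006
clock: 1.65
tool_pos: [661.7, 125.0, 231.1]
eef_rot: [-0.0, 0.196, 0.981, 0.0]
wrist_force: [-0.8, -0.6, 0.8]
opening: 1.001
[661.71927065 125.00579868 231.05402353] [-4.76827587e-04  1.96365012e-01  9.80530752e-01  1.16975787e-06] 1.65
```

View pics/w1.png

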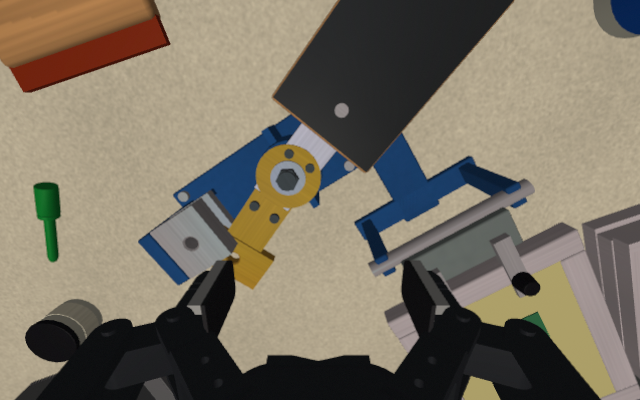

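```bash
python3 -m handwheel '[[1,0.03,-0.01,0,0],[1,0.03,-0.01,0,0],[1,0,0,0,0],[1,0,0,0,0],[1,0,0,0,0]]'; python3 - <<'E'
from h import *
st=status.observe(); im=imaging.get_image('wrist'); cv2.imwrite('pics/w2.png',im)
import pickle; pickle.dump((st,cam('wrist',st)),open('w2.pkl','wb')); print(st['tool_pos'],st['eef_rot'],st['clock'])
cv2.imwrite('pics/w2c.png',cv2.resize(im[90:290,120:380],None,fx=3,fy=3,interpolation=2))
E
```

```text
clock: 2.2
tool_pos: [721.5, 105.5, 231.7]
eef_rot: [-0.0, 0.196, 0.981, 0.0]
wrist_force: [-0.4, 0.4, -0.1]
opening: 1.003
[721.48662537 105.50930272 231.68239715] [-1.51956576e-04  1.95996827e-01  9.80604516e-01  6.22613625e-05] 2.2
```

View pics/w2.png

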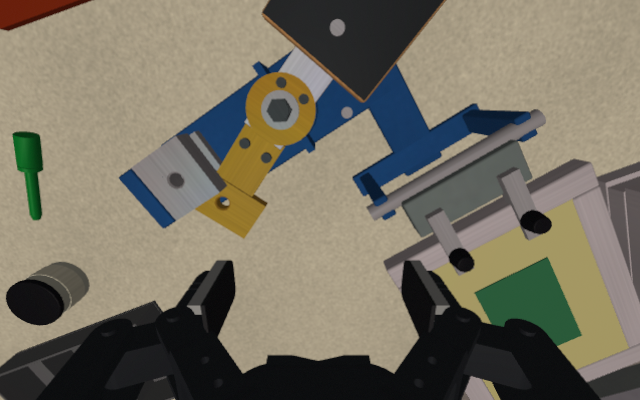

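View pics/w2c.png

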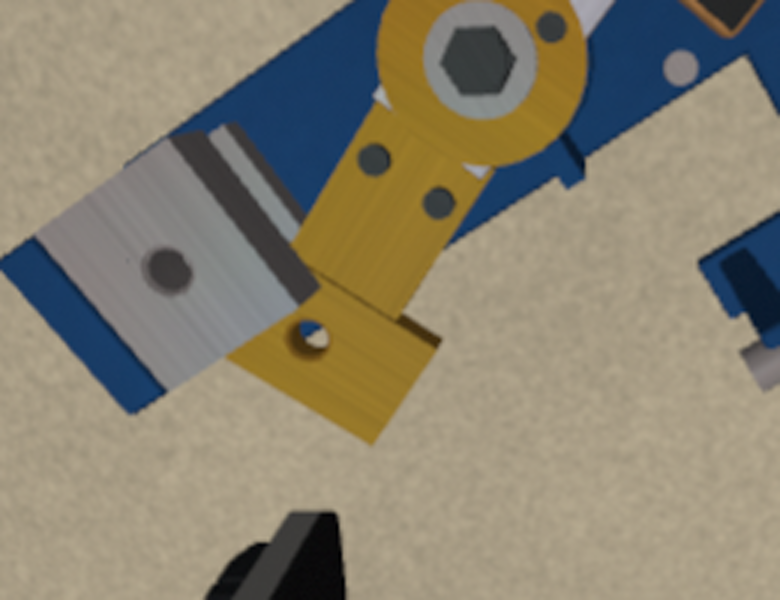

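```bash
python3 - <<'E'
from h import *
import pickle
np.set_printoptions(precision=1,suppress=True)
st,c=pickle.load(open('w2.pkl','rb')); c1=cam('wrist',pickle.load(open('w1.pkl','rb')))
f=lambda u,v:(120+u/3-.33,90+v/3-.33)
H=onz(c,f(168,271),118);K=onz(c,f(480,60),106);T=onz(c,f(309,337),92)
print(H,K,T,np.linalg.norm((H-K)[:2]),np.linalg.norm((T-K)[:2]))
a=lambda v:np.arctan2(-v[0],v[1])
print('press',a(K-H),'tail',a(K-T))
A=onz(c,(263,15),108);B=onz(c,(364,101),108);print('front edge',A,B,np.linalg.norm(A-B),a(B-A)+np.pi/2)
A=onz(c1,(273,97),108);B=onz(c1,(369,171),108);print(A,B,np.linalg.norm(A-B),a(B-A)+np.pi/2)
L=onz(c1,(336,0),108);Rr=onz(c1,(514,0),108);print('sides',a(L-A),a(Rr-B))
s1=onz(c1,(341.5,110),108);K1=onz(c1,(288,178),106);print('king-screw',a(s1-K1),K1, 'hole', onz(c1,(191.5,243.5),118))
s2=onz(c,(337.5,28),108); print(a(s2-K))
E
```

```text
[656.4  -4.2 118. ] [637.3 106.1 106. ] [695.7  13.2  92. ] 111.9496847978061 109.76277399201315
press 0.17202986475459411 tail 0.5612491006647617
front edge [568.  124.2 108. ] [658.7 176.2 108. ] 104.54406270532236 0.5196317139958206
[566.  125.1 108. ] [658.2 179.3 108. ] 106.92582128661522 0.5313489885513494
sides 0.5379901688664437 0.5154259488860307
king-screw 0.5030565748242262 [635.8 107.1 106. ] hole [656.8  -3.5 118. ]
0.5081847877178803
```

```bash
python3 -m handwheel '[[0,-0.043,0.018,0,0.09],[0,-0.043,0.018,0,0.09],[0,-0.043,0.018,0,0.09],[0,-0.043,0.018,0,0.09],[0,-0.043,0.018,0,0.09],[0,-0.042,0.018,0,0.07],[0,0,0,0,0]]' 30; python3 -m handwheel '[[0,0,0,-0.04,0],[0,0,0,-0.04,0],[0,0,0,-0.04,0],[0,0,0,-0.022,0],[0,0,0,0,0],[0,0,0,0,0]]'; python3 - <<'E'
from h import *
st=status.observe(); im=imaging.get_image('wrist'); cv2.imwrite('pics/w3.png',im); print(st['tool_pos'],st['eef_rot'])
E
```

```text
clock: 2.95
tool_pos: [459.4, 214.1, 232.1]
eef_rot: [-0.001, -0.065, 0.998, 0.0]
wrist_force: [0.0, -0.8, -0.2]
opening: -0.003
clock: 3.55
tool_pos: [465.4, 212.6, 90.2]
eef_rot: [0.0, -0.062, 0.998, 0.0]
wrist_force: [0.1, 0.5, 0.2]
opening: 0.001
[465.44342285 212.58349733  90.22170668] [ 2.73083057e-04 -6.21489896e-02  9.98066844e-01  5.44774480e-05]
```

View pics/w3.png

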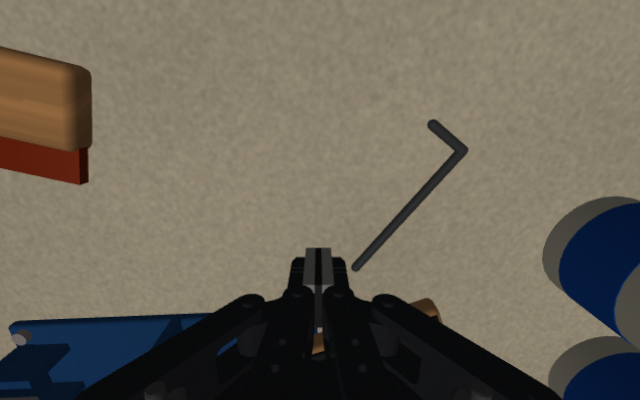

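```bash
python3 -m handwheel '[[0,0.012,0.009,0,0],[0,0.012,0.009,0,0],[0,0.012,0.009,0,0],[0,0.012,0.009,0,0],[0,0.01,0.008,0,0],[0,0.008,0.006,0,0],[0,0.005,0.004,0,0],[0,0,0,0,0]]';  python3 - <<'E'
from h import *
st=status.observe(); im=imaging.get_image('scene'); print(st['tool_pos'],st['wrist_force'])
cv2.imwrite('pics/s4.png',cv2.resize(im[195:305,255:415],None,fx=5,fy=5,interpolation=2))
E
```

```text
clock: 4.4
tool_pos: [537.4, 267.0, 90.1]
eef_rot: [0.001, -0.062, 0.998, 0.0]
wrist_force: [-0.2, -0.5, -0.0]
opening: -0.001
[537.40738668 266.98438852  90.0776255 ] [-0.21577507 -0.45439629 -0.03982729]
```

View pics/s4.png

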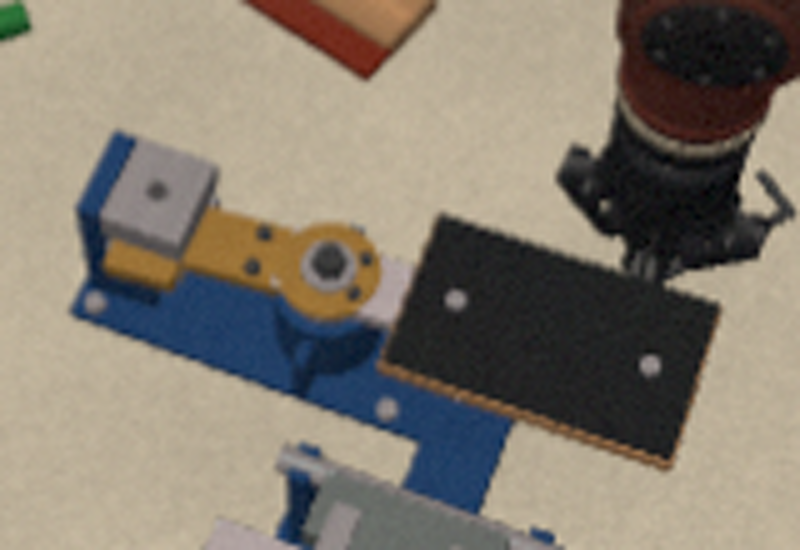

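```bash
python3 - <<'E'
from h import *
s=cam('scene');a=lambda v:np.arctan2(-v[0],v[1])
C=lambda u,v:(255+u/5-.4,195+v/5-.4)
print('screws',a(onz(s,C(650,365),108)-onz(s,C(455,300),108)))
print('edge',a(onz(s,C(719,306),108)-onz(s,C(440,214),108)))
print('king-screw2',a(onz(s,C(650,365),108)-np.array([637,105.5,108])))
E
```

```text
screws 0.18986365109267297
edge 0.18643917717427377
king-screw2 0.19973876413059552
```

```bash
python3 -m handwheel '[[0,0.004,0,0,0],[0,0.004,0,0,0],[0,0.003,0,0,0],[0,0,0,0,0],[0,-0.02,0,0,0],[0,-0.03,0,0,0]]'; python3 -m handwheel '[[0,0,0,0.05,0],[0,0,0,0.05,0],[0,0.045,-0.045,0.02,0],[0,0.045,-0.045,0,0],[0,0.045,-0.045,0,0],[0,0.045,-0.045,0,0],[0,0.02,-0.045,0,0],[0,0,0,0,0]]';python3 -m handwheel '[[0,0,0,0,0],[0,0,0,0,0]]';  python3 - <<'E'
from h import *
import pickle
st=status.observe(); im=imaging.get_image('wrist'); cv2.imwrite('pics/w5.png',im); im2=imaging.get_image('scene'); print(st['tool_pos'],st['clock'])
pickle.dump((st,cam('wrist',st)),open('w5.pkl','wb'))
cv2.imwrite('pics/s5.png',cv2.resize(im2[195:305,255:415],None,fx=5,fy=5,interpolation=2))
E
```

```text
clock: 5.05
tool_pos: [498.6, 266.2, 89.3]
eef_rot: [0.001, -0.061, 0.998, 0.0]
wrist_force: [-0.7, 0.7, 0.3]
opening: 0.001
clock: 5.85
tool_pos: [659.8, 75.6, 203.6]
eef_rot: [0.001, -0.059, 0.998, -0.001]
wrist_force: [-0.5, -0.0, 0.4]
opening: 0.005
clock: 6.05
tool_pos: [656.8, 82.2, 204.3]
eef_rot: [-0.0, -0.062, 0.998, 0.0]
wrist_force: [-1.2, 0.1, 0.1]
opening: -0.002
[656.79845513  82.23904561 204.2847245 ] 6.05
```

View pics/w5.png

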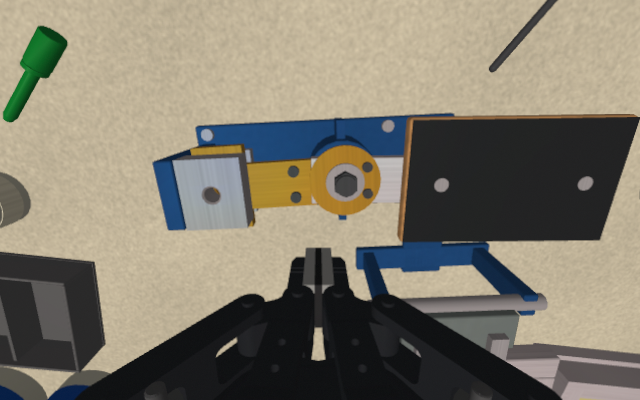

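View pics/s5.png

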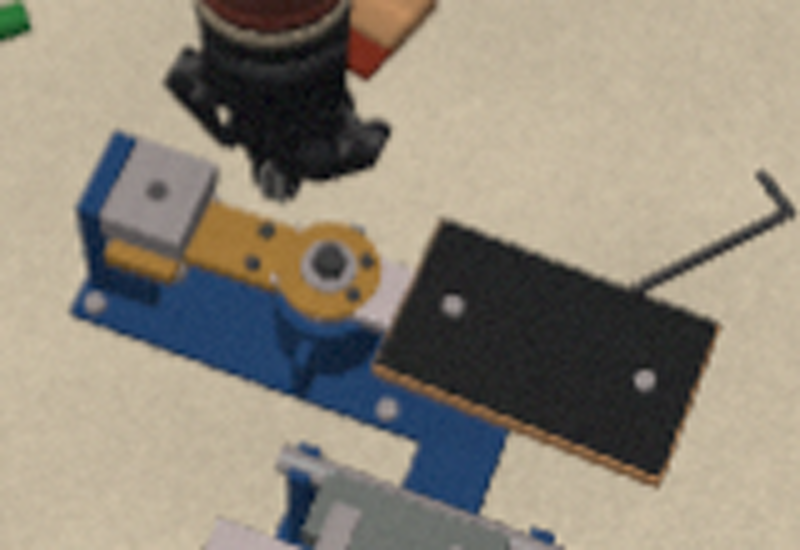

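```bash
python3 -m handwheel '[[0,0.041,-0.037,0,0],[0,0.041,-0.038,0,0],[0,0,0,0,0],[0,0,0,0,0],[0,0,0,0,0]]';  python3 - <<'E'
from h import *
import pickle
st=status.observe(); im=imaging.get_image('wrist'); cv2.imwrite('pics/w6.png',im);  print(st['tool_pos'],st['clock'])
c=cam('wrist',st);pickle.dump((st,c),open('w6.pkl','wb'))
p=proj(c,[[656.5,-4,118]])[0]; print(p); u,v=p.astype(int)
y0=max(v-40,0);x0=max(u-70,0)
cv2.imwrite('pics/w6c.png',cv2.resize(im[y0:y0+100,x0:x0+140],None,fx=5,fy=5,interpolation=2)); print(x0,y0)
E
```

```text
clock: 6.65
tool_pos: [730.3, 15.5, 204.5]
eef_rot: [-0.0, -0.063, 0.998, 0.0]
wrist_force: [-0.7, -0.3, 0.2]
opening: -0.001
[730.34197672  15.54663631 204.50452434] 6.65
[302.40164036 112.78927827]
232 72
```

View pics/w6c.png

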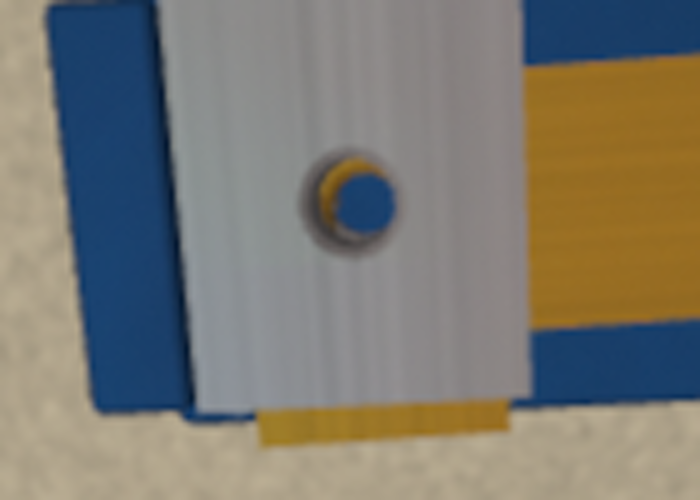

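View pics/w6.png

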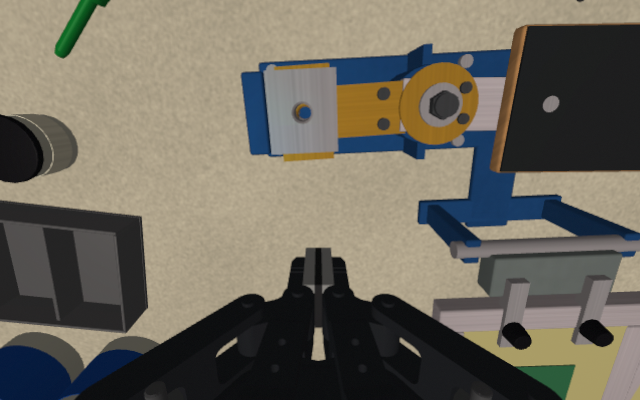

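```bash
python3 - <<'E'
from h import *
import pickle
st,c=pickle.load(open('w6.pkl','rb'))
im=cv2.imread('pics/w6.png')
# observed masks at x10 upsample
k=10;x0,y0,w,hh=285,95,36,36
big=cv2.resize(im[y0:y0+hh,x0:x0+w],None,fx=k,fy=k,interpolation=2)
hsv=cv2.cvtColor(big,cv2.COLOR_BGR2HSV)
blue=((hsv[...,0]>95)&(hsv[...,0]<125)&(hsv[...,1]>130)).astype(np.uint8)
brass=((hsv[...,0]>12)&(hsv[...,0]<30)&(hsv[...,1]>110)).astype(np.uint8)
print('blue area',blue.sum(),'brass',brass.sum(), 'cent',cv2.moments(blue,True)['m10']/blue.sum()/k+x0,cv2.moments(blue,True)['m01']/blue.sum()/k+y0)
th=np.linspace(0,2*np.pi,90)
def circ(ctr,z,r=6.5):
    P=np.c_[ctr[0]+r*np.cos(th),ctr[1]+r*np.sin(th),np.full(90,z)]
    p=(proj(c,P)-[x0,y0]+.5)*k
    m=np.zeros(blue.shape,np.uint8);cv2.fillPoly(m,[p.astype(np.int32)],1);return m
yaw=.172; ex=np.array([np.cos(yaw),np.sin(yaw)])
best=[]
for hx in np.arange(655,658.6,.5):
  for hy in np.arange(-6,-1.9,.5):
    H=np.array([hx,hy]);up=circ(H,118)&circ(H,94);low=circ(H,78)&circ(H,66)
    for d in np.arange(-4,4.1,.5):
      T=H+ex*d;t=circ(T,92);tb=circ(T,80)
      B=up&t&tb&low; Br=up&(1-t)|up&t&(1-tb)
      best.append(((B!=blue).sum()+(Br!=brass).sum()*0.7,hx,hy,d))
best.sort();print(best[:8])
E
```

```text
blue area 9590 brass 4947 cent 305.2200417101147 112.83194994786236
[(np.float64(3606.3999999999996), np.float64(656.0), np.float64(-4.5), np.float64(3.0)), (np.float64(3895.1), np.float64(656.0), np.float64(-4.0), np.float64(3.0)), (np.float64(3941.9), np.float64(656.0), np.float64(-4.5), np.float64(3.5)), (np.float64(4029.7), np.float64(656.0), np.float64(-4.5), np.float64(2.5)), (np.float64(4222.2), np.float64(656.5), np.float64(-4.5), np.float64(2.5)), (np.float64(4299.7), np.float64(656.0), np.float64(-4.0), np.float64(2.5)), (np.float64(4302.8), np.float64(656.5), np.float64(-4.0), np.float64(2.5)), (np.float64(4336.299999999999), np.float64(656.0), np.float64(-4.0), np.float64(3.5))]
```

```bash
python3 -m handwheel '[[0,-0.032,0.036,0,0],[0,-0.032,0.036,0,0],[0,-0.032,0.036,0,0],[0,-0.032,0.036,0,0],[0,-0.032,0.036,0,0],[0,-0.032,0.036,0,0],[0,-0.032,0.034,0,0],[0,0,0,0,0]]'; python3 -m handwheel '[[0,0,0,-0.04,0],[0,0,0,-0.04,0],[0,0,0,-0.034,0],[0,0,0,0,0],[0,0,0,0,0]]'
```

```text
clock: 7.5
tool_pos: [501.8, 268.4, 205.4]
eef_rot: [-0.0, -0.065, 0.998, 0.001]
wrist_force: [0.1, -0.5, 0.4]
opening: 0.003
clock: 8.0
tool_pos: [506.6, 264.4, 91.3]
eef_rot: [0.0, -0.062, 0.998, -0.0]
wrist_force: [0.5, 0.6, 0.7]
opening: -0.002
```

Push to x≈553, then retreat and look again.

```bash
python3 -m handwheel '[[0,0.02,0.002,0,0],[0,0.014,0,0,0],[0,0.006,0,0,0],[0,0.003,0,0,0],[0,0.003,0,0,0],[0,0,0,0,0],[0,0,0,0,0]]'; python3 -m handwheel '[[0,-0.03,0,0,0],[0,0,0,0.05,0],[0,0,0,0.05,0],[0,0.04,-0.03,0.014,0],[0,0.04,-0.03,0,0],[0,0.035,-0.035,0,0],[0,0.035,-0.035,0,0]]';python3 -m handwheel '[[0,0.035,-0.035,0,0],[0,0.035,-0.04,0,0],[0,0.02,-0.045,0,0],[0,0,0,0,0],[0,0,0,0,0],[0,0,0,0,0]]'; python3 - <<'E'
from h import *
import pickle
st=status.observe(); im=imaging.get_image('wrist'); cv2.imwrite('pics/w7.png',im);  print(st['tool_pos'],st['clock'])
c=cam('wrist',st);pickle.dump((st,c),open('w7.pkl','wb'))
p=proj(c,[[656.2,-4.3,118]])[0]; print(p); u,v=p.astype(int)
y0=max(v-40,0);x0=max(u-70,0)
cv2.imwrite('pics/w7c.png',cv2.resize(im[y0:y0+100,x0:x0+140],None,fx=5,fy=5,interpolation=2)); print(x0,y0)
E
```

```text
clock: 8.7
tool_pos: [552.9, 266.1, 90.5]
eef_rot: [0.0, -0.062, 0.998, -0.0]
wrist_force: [0.4, -0.6, -0.5]
opening: -0.002
clock: 9.4
tool_pos: [672.7, 136.0, 204.1]
eef_rot: [0.0, -0.062, 0.998, -0.0]
wrist_force: [1.5, 0.0, 0.7]
opening: 0.003
clock: 10.0
tool_pos: [759.0, 20.4, 203.8]
eef_rot: [-0.0, -0.062, 0.998, 0.0]
wrist_force: [-0.4, 1.1, 0.1]
opening: 0.004
[759.04347219  20.43427717 203.77854301] 10.0
[299.40199096  69.61161169]
229 29
```

View pics/w7c.png

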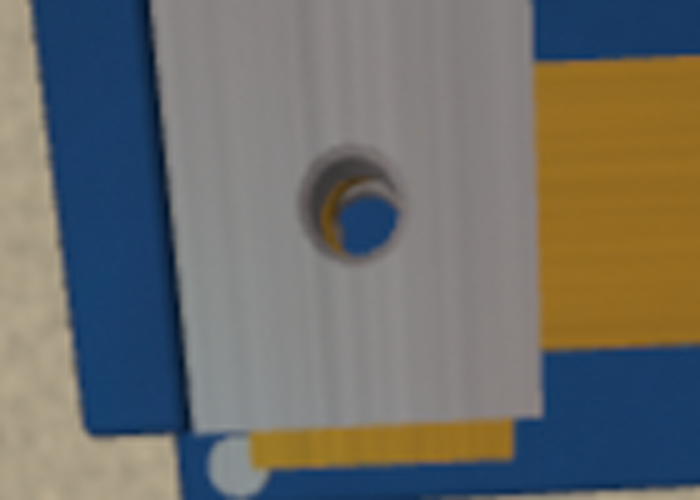

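```bash
cat > fit.py <<'E'
from h import *
import pickle,sys
n=sys.argv[1]
st,c=pickle.load(open(n+'.pkl','rb'));im=cv2.imread(f'pics/{n}.png')
k=10;p=proj(c,[[656.2,-4.3,118]])[0].astype(int);x0,y0=p-18
big=cv2.resize(im[y0:y0+36,x0:x0+36],None,fx=k,fy=k,interpolation=2)
hsv=cv2.cvtColor(big,cv2.COLOR_BGR2HSV)
blue=((hsv[...,0]>95)&(hsv[...,0]<125)&(hsv[...,1]>130)).astype(np.uint8)
brass=((hsv[...,0]>12)&(hsv[...,0]<30)&(hsv[...,1]>90)).astype(np.uint8)
g=cv2.cvtColor(big,cv2.COLOR_BGR2GRAY)
th=np.linspace(0,2*np.pi,90)
def circ(ctr,z,r=6.5):
    P=np.c_[ctr[0]+r*np.cos(th),ctr[1]+r*np.sin(th),np.full(90,z)]
    q=(proj(c,P)-[x0,y0]+.5)*k
    m=np.zeros(blue.shape,np.uint8);cv2.fillPoly(m,[q.astype(np.int32)],1);return m
yaw=.172; ex=np.array([np.cos(yaw),np.sin(yaw)]);ey=np.array([-ex[1],ex[0]])
best=[]
for hx in np.arange(653.5,659,.5):
  for hy in np.arange(-7,-1.4,.5):
    H=np.array([hx,hy]);up=circ(H,118)&circ(H,94);low=circ(H,78)&circ(H,66)
    for d in np.arange(-5,5.1,.5):
      T=H+ex*d;t=circ(T,92);tb=circ(T,80)
      B=up&t&tb&low; Br=up&(1-(t&tb))
      best.append(((B!=blue).sum()+(Br!=brass).sum()*0.7,hx,hy,d))
best.sort()
for b in best[:10]: print(*[round(float(x),1) for x in b])
E
python3 fit.py w6; python3 fit.py w7
```

```text
3580.5 656.0 -4.5 3.0
3885.2 656.0 -4.5 3.5
3991.0 656.0 -4.0 3.0
4040.2 656.0 -4.5 2.5
4347.6 655.5 -4.5 3.5
4412.6 656.0 -4.0 3.5
4443.2 656.0 -4.0 2.5
4462.3 656.5 -4.5 2.5
4518.0 656.0 -4.5 4.0
4534.5 656.5 -4.0 2.5
4269.1 656.0 -4.5 -2.0
4299.1 656.0 -4.5 -1.5
4326.7 656.0 -4.0 -1.5
4345.1 656.5 -4.5 -2.5
4346.3 656.0 -4.0 -1.0
4349.7 656.0 -4.5 -1.0
4377.5 656.0 -4.5 -0.5
4406.9 656.5 -4.5 -1.0
4413.4 656.5 -4.5 -1.5
4427.7 656.5 -4.5 -2.0
```

```bash
python3 - <<'E'
from h import *
import pickle
yaw=.172; ex=np.array([np.cos(yaw),np.sin(yaw)]);ey=np.array([-ex[1],ex[0]]);H=np.array([656.1,-4.3])
for n,o,pts in (('w6',(232,72),[(260,446),(508,431)]),('w7',(229,29),[(253,469),(514,459)])):
    st,c=pickle.load(open(n+'.pkl','rb'))
    q=[onz(c,(o[0]+u/5-.4,o[1]+v/5-.4),92)[:2]-H for u,v in pts]
    print(n,[(round(float(a@ex),1),round(float(a@ey),1)) for a in q])
im=cv2.imread('pics/w7.png');cv2.imwrite('pics/w7d.png',cv2.resize(im[0:170,200:440],None,fx=3.3,fy=3.3,interpolation=2))
E
```

```text
w6 [(40.5, -20.1), (39.9, 23.4)]
w7 [(37.0, -21.0), (37.4, 22.8)]
```

View pics/w7d.png

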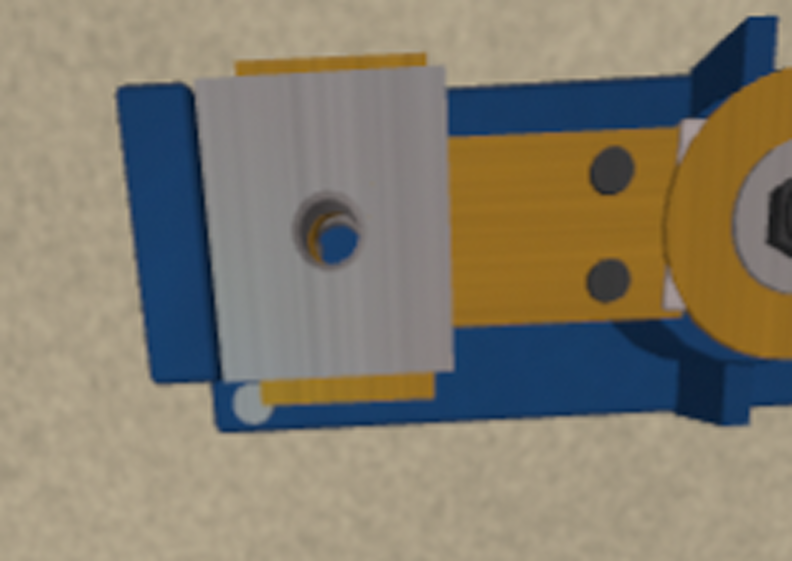

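```bash
python3 - <<'E'
from h import *
import pickle
yaw=.172; ex=np.array([np.cos(yaw),np.sin(yaw)]);ey=np.array([-ex[1],ex[0]]);H=np.array([656.1,-4.3])
st,c=pickle.load(open('w7.pkl','rb'))
for z,pts in ((92,[(236,62),(426,53),(262,404),(435,396)]),(118,[(195,81),(444,67),(222,381),(454,370),(328,230)])):
  for u,v in pts:
    a=onz(c,(200+u/3.3-.35,v/3.3-.35),z)[:2]-H; print(z,round(float(a@ex),1),round(float(a@ey),1))
E
```

```text
92 -38.7 -20.3
92 -38.5 23.2
92 36.7 -21.1
92 36.8 22.8
118 -29.4 -25.8
118 -29.5 25.6
118 30.0 -26.3
118 30.0 26.2
118 -0.1 -0.3
```

```bash
python3 -m handwheel '[[0,-0.027,-0.036,0.004,-0.026],[0,-0.027,-0.036,0.004,-0.026],[0,-0.027,-0.036,0.004,-0.026],[0,-0.027,-0.036,0.004,-0.026],[0,-0.027,-0.036,0.004,-0.026],[0,-0.027,-0.036,0.004,-0.026],[0,-0.027,-0.036,0.004,-0.026],[0,-0.027,-0.036,0.004,-0.026]]'; python3 -m handwheel '[[0,-0.027,-0.036,0.004,-0.026],[0,-0.027,-0.036,0,-0.026],[0,-0.027,-0.036,0,-0.026],[0,0,0,0,0],[0,0,0,0,0],[0,0,0,0,0]]'; python3 - <<'E'
from h import *
import pickle
st=status.observe(); im=imaging.get_image('wrist'); cv2.imwrite('pics/w8.png',im);  print(st['tool_pos'],st['eef_rot'],st['clock'])
c=cam('wrist',st);pickle.dump((st,c),open('w8.pkl','wb'))
print(proj(c,[[378.8,-361.7,138.3]]))
E
```

```text
clock: 10.85
tool_pos: [542.4, -268.1, 236.7]
eef_rot: [0.0, 0.041, 0.999, -0.0]
wrist_force: [0.2, 0.0, 1.1]
opening: 0.002
clock: 11.45
tool_pos: [463.1, -375.0, 240.1]
eef_rot: [0.0, 0.08, 0.997, 0.0]
wrist_force: [1.0, -0.2, 0.1]
opening: 0.003
[ 463.13567808 -375.02742056  240.12393943] [2.24101562e-04 7.99046094e-02 9.96802489e-01 1.74687065e-05] 11.45
[[315.61674791  99.80714806]]
```

View pics/w8.png

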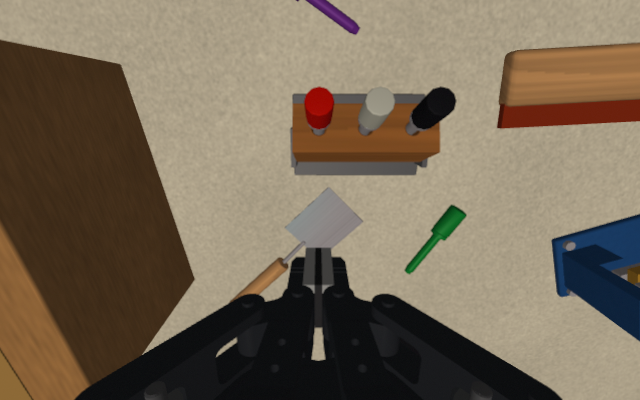

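```bash
python3 - <<'E'
import cv2
im=cv2.imread('pics/w8.png');cv2.imwrite('pics/w8c.png',cv2.resize(im[75:185,280:470],None,fx=4.2,fy=4.2,interpolation=2))
E
```

```text
(no output)
```

View pics/w8c.png

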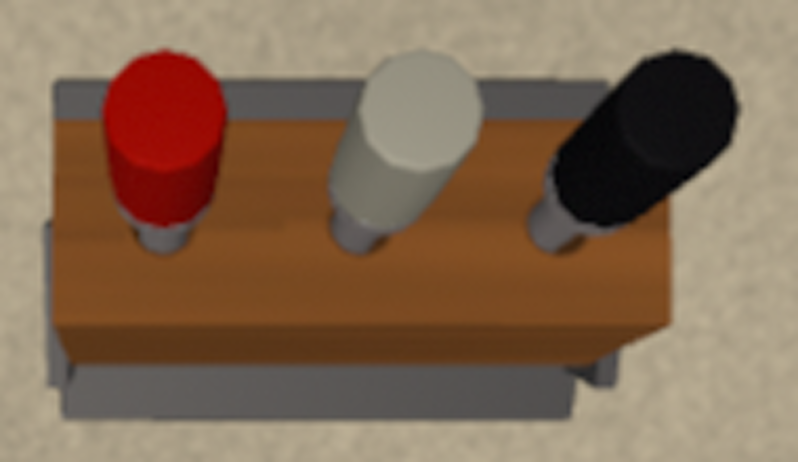

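```bash
python3 - <<'E'
from h import *
import pickle
from scipy.optimize import least_squares
np.set_printoptions(precision=2,suppress=True)
st,c=pickle.load(open('w8.pkl','rb'));s=cam('scene');d=cam('side')
f=lambda u,v:(280+u/4.2-.38,75+v/4.2-.38)
top=np.array([f(166,110),f(421,110),f(678,110)])
base=np.array([f(165,240),f(355,238),f(548,236)])
C2=lambda u,v:(215+u/7-.4,115+v/7-.4); C4=lambda u,v:(280+u/6-.4,260+v/6-.4)
ts=np.array([C2(216,72),C2(281,120),C2(351,165)]);td=np.array([C4(176,287),C4(157,178),C4(122,72)])
def model(p):
    x,y,z,yaw,lean,L=p
    ey=np.array([-np.sin(yaw),np.cos(yaw),0]);ex=np.array([np.cos(yaw),np.sin(yaw),0])
    ax=-ex*np.sin(lean)+np.array([0,0,np.cos(lean)])
    T=np.array([np.array([x,y,z])+ey*k for k in(-48,0,48)])
    return T,T-ax*L,ax
def res(p):
    T,B,ax=model(p)
    return np.r_[(proj(c,T)-top).ravel(),(proj(c,B)-base).ravel(),(proj(s,T)-ts).ravel()*.7,(proj(d,T)-td).ravel()*.5,(p[4]-.35)/.01]
r=least_squares(res,[388,-315,138,-.16,.35,66]);print(r.x,r.cost);print(r.fun)
T,B,ax=model(r.x);print(T,B,ax); print('knobpt',T[0]-ax*18,'nose',T[0]-ax*117)
E
```

```text
[ 387.9  -311.82  139.18   -0.15    0.36   82.69] 4.257655468800413
[-0.1   0.82  0.33  0.39  0.39 -0.08 -0.05 -0.68 -0.31 -0.51 -1.24 -0.35
 -0.03  0.38  0.27  0.19  0.24  0.42 -0.08 -0.83 -0.88 -1.03 -0.13 -0.68
  1.2 ]
[[ 380.57 -359.26  139.18]
 [ 387.9  -311.82  139.18]
 [ 395.23 -264.38  139.18]] [[ 409.51 -363.73   61.86]
 [ 416.84 -316.29   61.86]
 [ 424.17 -268.85   61.86]] [-0.35  0.05  0.94]
knobpt [ 386.87 -360.23  122.35] nose [ 421.52 -365.58   29.77]
```

```bash
python3 -m handwheel '[[0.42,-0.04,0.007,0,0],[0.42,-0.0385,0.007,0,0],[0.42,0,0,-0.03,0],[0.42,0,0,-0.03,0],[0.42,0,0,0,0],[0.42,0,0,0,0]]' 40; python3 - <<'E'
from h import *
import pickle
st=status.observe(); im=imaging.get_image('wrist'); cv2.imwrite('pics/w9.png',im);  print(st['tool_pos'],st['eef_rot'],st['clock'],st['opening'])
im=imaging.get_image('side');cv2.imwrite('pics/d9.png',cv2.resize(im[220:360,240:400],None,fx=4,fy=4,interpolation=2))
E
```

```text
clock: 12.1
tool_pos: [384.6, -361.6, 180.3]
eef_rot: [-0.0, 0.08, 0.997, 0.0]
wrist_force: [1.6, -1.7, 0.9]
opening: 0.419
[ 384.57285153 -361.59203159  180.29339332] [-1.51694390e-04  7.99697323e-02  9.96797256e-01  2.23660052e-04] 12.1 0.41890132524720547
```

View pics/w9.png

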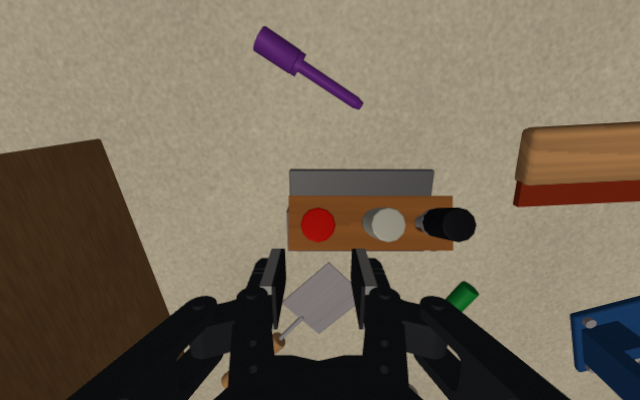

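View pics/d9.png

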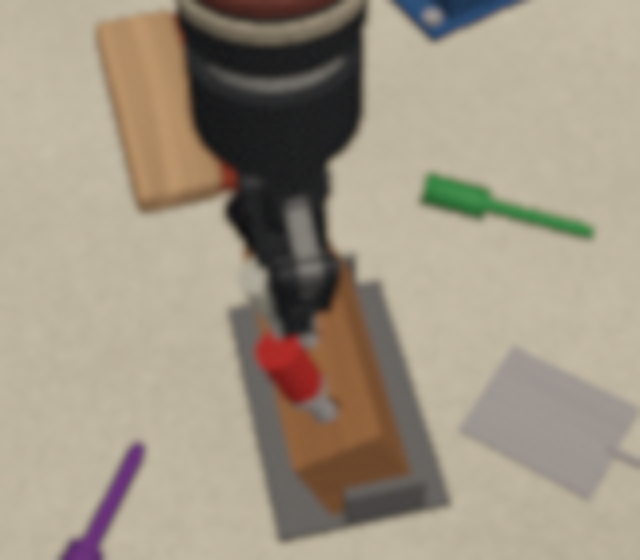

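```bash
python3 - <<'E'
from h import *
c=cam('wrist');print(proj(c,[[380.6,-359.3,139.2],[387.9,-311.8,139.2],[384.6,-361.6,139.2],[384.6,-361.6,180.3]]))
E
```

```text
[[319.60503235 223.76155321]
 [390.12055756 223.27805139]
 [317.21695062 229.56375636]
 [317.01086086 259.88181865]]
```

```bash
python3 -m handwheel '[[0.42,0,0,-0.025,0],[0.42,0,0,-0.02,0],[0.42,0,0,-0.015,0],[0.42,0,0,-0.01,0],[0.42,0,0,0,0]]'; python3 - <<'E'
from h import *
im=imaging.get_image('wrist'); cv2.imwrite('pics/w10.png',im)
E
```

```text
clock: 12.7
tool_pos: [384.0, -362.2, 109.5]
eef_rot: [-0.0, 0.081, 0.997, 0.0]
wrist_force: [0.6, 0.9, -0.5]
opening: 0.419
```

View pics/w10.png

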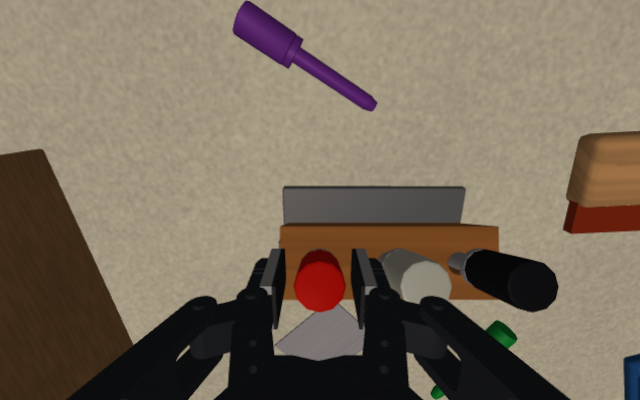

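```bash
python3 -m handwheel '[[0.2,0,0,0,0],[0.2,0,0,0,0],[0.2,0,0,0,0],[0.2,0,0,0,0]]' 30
```

```text
clock: 13.15
tool_pos: [384.3, -362.7, 110.8]
eef_rot: [0.001, 0.081, 0.997, -0.0]
wrist_force: [-0.5, 1.4, 5.9]
opening: 0.273
```

```bash
python3 -m handwheel '[[0.2,-0.0034,0.0005,0.009,0],[0.2,-0.0034,0.0005,0.009,0],[0.2,-0.0034,0.0005,0.009,0],[0.2,-0.0033,0.0005,0.009,0],[0.2,0,0,0,0]]';python3 - <<'E'
from h import *
im=imaging.get_image('wrist'); cv2.imwrite('pics/w11.png',im)
im=imaging.get_image('side');cv2.imwrite('pics/d11.png',cv2.resize(im[220:360,240:400],None,fx=4,fy=4,interpolation=2))
im=imaging.get_image('scene');cv2.imwrite('pics/s11.png',cv2.resize(im[90:190,180:320],None,fx=4,fy=4,interpolation=2))
E
```

```text
clock: 13.65
tool_pos: [370.4, -360.9, 147.4]
eef_rot: [0.001, 0.081, 0.997, -0.001]
wrist_force: [2.0, 0.8, 0.3]
opening: 0.269
```

View pics/w11.png

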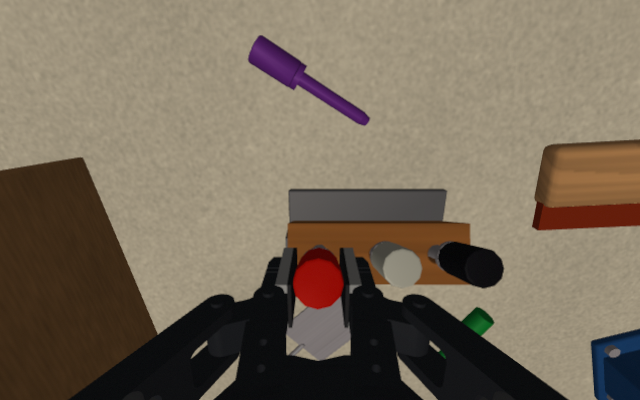

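View pics/d11.png

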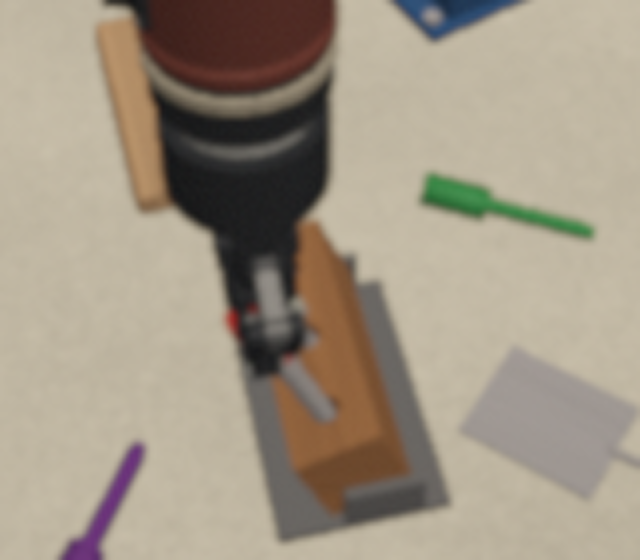

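View pics/s11.png

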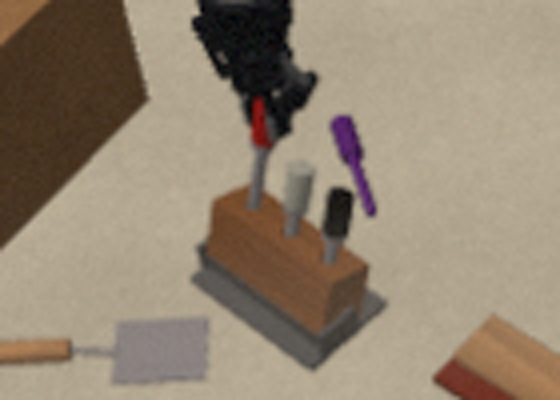

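```bash
python3 -m handwheel '[[0.2,0.006,-0.0009,0.002,0],[0.2,0.006,-0.0009,0.0015,0],[0.2,0.006,-0.0009,0.0013,0]]' 25;python3 -m handwheel '[[0.2,0.006,-0.0009,0.001,0],[0.2,0.006,-0.0009,0.0005,0],[0.2,0.006,-0.0009,0.0002,0],[0.2,0,0,0,0]]';python3 - <<'E'
from h import *
im=imaging.get_image('wrist'); cv2.imwrite('pics/w12.png',im)
im=imaging.get_image('side');cv2.imwrite('pics/d12.png',cv2.resize(im[220:360,240:400],None,fx=4,fy=4,interpolation=2))
im=imaging.get_image('scene');cv2.imwrite('pics/s12.png',cv2.resize(im[90:190,180:320],None,fx=4,fy=4,interpolation=2))
E
```

```text
clock: 14.1
tool_pos: [388.1, -362.6, 150.1]
eef_rot: [-0.001, 0.081, 0.997, 0.001]
wrist_force: [-3.8, 0.7, -0.8]
opening: 0.267
clock: 14.5
tool_pos: [407.3, -365.9, 152.2]
eef_rot: [0.0, 0.081, 0.997, -0.0]
wrist_force: [-2.9, 1.1, -0.8]
opening: 0.273
```

View pics/w12.png

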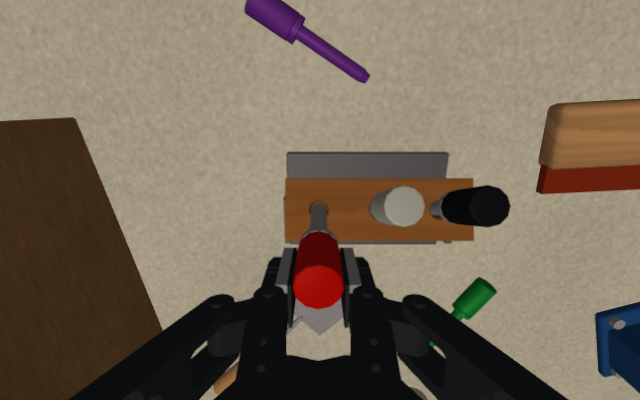

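View pics/d12.png

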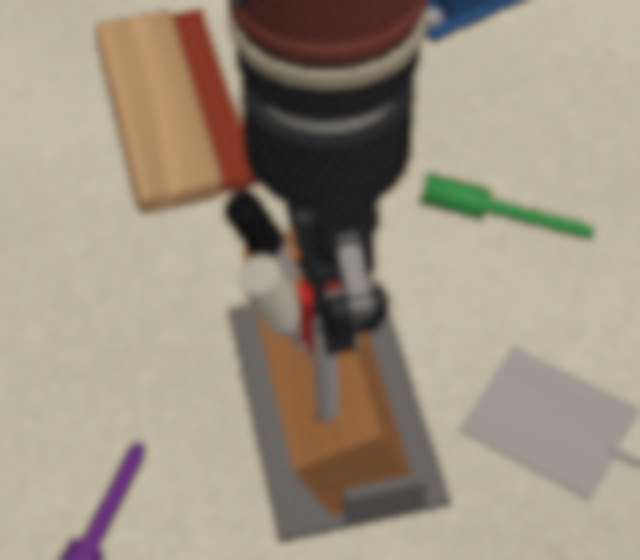

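View pics/s12.png

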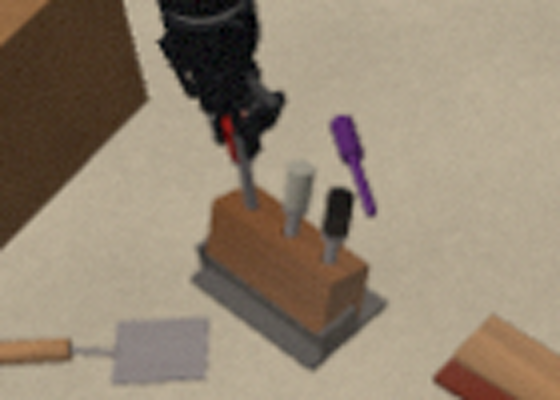

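```bash
python3 - <<'E'
from h import *
im=cv2.imread('pics/w12.png');cv2.imwrite('pics/w12c.png',cv2.resize(im[190:320,260:380],None,fx=5,fy=5,interpolation=2))
st=status.observe();c=cam('wrist',st);t=st['tool_pos']
for dz in(27+10,18.7,-2,-8,-13,-20,-50,-85): print(dz,proj(c,[t+[0,0,dz]])[0])
# hypotheses: axis through grasp pt g=t+[0,0,20], knob top 9 above along axis; tilt a
for a in (-.1,-.05,0,.05,.1,.15):
    ax=np.array([-.989*np.sin(a),.149*np.sin(a),np.cos(a)]);g=t+[0,0,20.]
    print(a,'top',proj(c,[g+ax*9])[0],'collar under',proj(c,[g-ax*36])[0],'nose7',proj(c,[g-ax*(108-12)])[0])
E
```

```text
37 [314.57198477 305.66174043]
18.7 [314.94542447 281.29286422]
-2 [315.27221086 259.96284336]
-8 [315.35275045 254.70506653]
-13 [315.4158408  250.58618978]
-20 [315.49860046 245.18290313]
-50 [315.79375147 225.91012116]
-85 [316.05048952 209.14219753]
-0.1 top [314.77784644 295.83084371] collar under [315.36318621 242.97651015] nose7 [315.81886106 201.79430641]
-0.05 top [314.76230197 295.04890722] collar under [315.40828829 245.57079665] nose7 [315.90656564 207.38162226]
0 top [314.74714344 294.23256507] collar under [315.45207033 248.22084521] nose7 [315.9914336  212.99950612]
0.05 top [314.73241726 293.38412885] collar under [315.49449976 250.92327406] nose7 [316.07355921 218.6496007 ]
0.1 top [314.71816866 292.50603547] collar under [315.53554465 253.67480972] nose7 [316.15302797 224.33379908]
0.15 top [314.7044414  291.60083764] collar under [315.5751734  256.47227384] nose7 [316.22991681 230.05422685]
```

View pics/w12c.png

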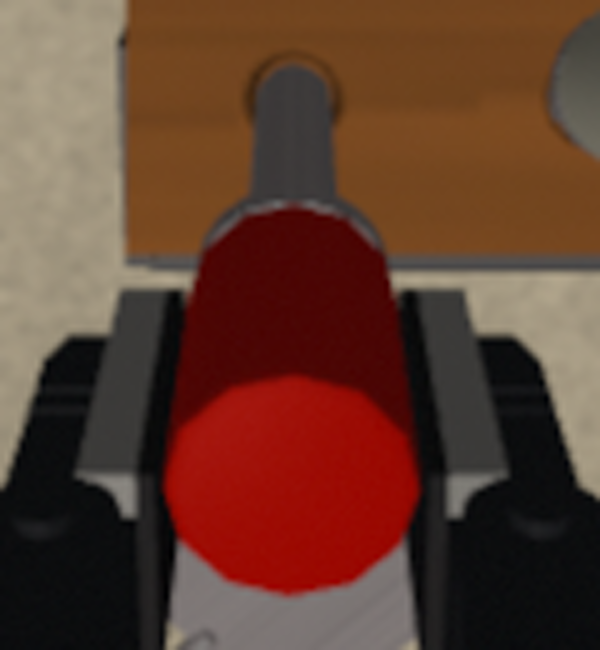

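```bash
python3 -m handwheel '[[0.2,0,0,0.01,0],[0.2,0,0,0.02,0],[0.2,0,0,0.03,0],[0.2,0,0,0.03,0],[0.2,0.012,0.018,0,0],[0.2,0.025,0.036,0,0.03],[0.2,0.025,0.036,0,0.03],[0.2,0.025,0.036,0,0.03]]' 40;python3 -m handwheel '[[0.2,0.025,0.036,0,0.03],[0.2,0.025,0.036,0,0.03],[0.2,0.025,0.036,0,0.03],[0.2,0.025,0.036,0,0.03],[0.2,0.025,0.036,0,0.03],[0.2,0.025,0.036,0,0.03],[0.2,0.012,0.018,0,0.016]]'
python3 -m handwheel '[[0.2,0,0,0,0],[0.2,0,0,0,0],[0.2,0,0,0,0]]'
python3 - <<'E'
from h import *
import pickle
st=status.observe();im=imaging.get_image('wrist'); cv2.imwrite('pics/w13.png',im)
pickle.dump((st,cam('wrist',st)),open('w13.pkl','wb'));print(st['tool_pos'],st['eef_rot'],st['wrist_force'])
im=imaging.get_image('side');cv2.imwrite('pics/d13.png',cv2.resize(im[110:240,280:440],None,fx=4,fy=4,interpolation=2))
im=imaging.get_image('scene');cv2.imwrite('pics/s13.png',cv2.resize(im[160:290,230:390],None,fx=4,fy=4,interpolation=2))
E
```

```text
clock: 15.45
tool_pos: [494.5, -238.8, 243.5]
eef_rot: [0.001, 0.036, 0.999, -0.0]
wrist_force: [0.2, -0.7, -1.8]
opening: 0.267
clock: 16.15
tool_pos: [657.2, -2.6, 243.1]
eef_rot: [0.001, -0.064, 0.998, 0.0]
wrist_force: [-0.4, -1.4, -1.3]
opening: 0.268
clock: 16.45
tool_pos: [655.1, -6.8, 242.8]
eef_rot: [0.0, -0.061, 0.998, -0.0]
wrist_force: [0.8, 0.1, -1.6]
opening: 0.268
[655.13692855  -6.76299821 242.82757925] [ 2.23378322e-04 -6.14660294e-02  9.98109141e-01 -1.40302226e-04] [ 0.82091336  0.10393516 -1.59673704]
```

View pics/w13.png

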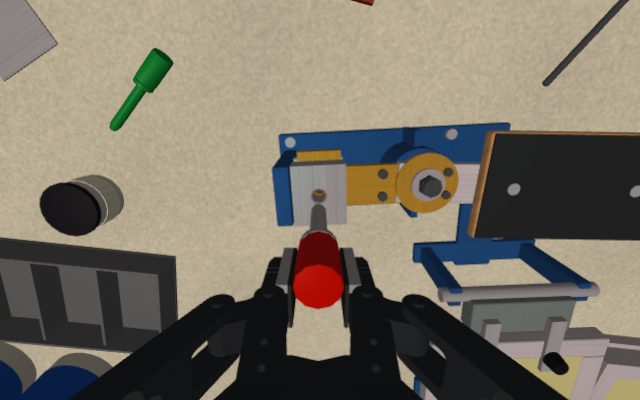

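View pics/d13.png

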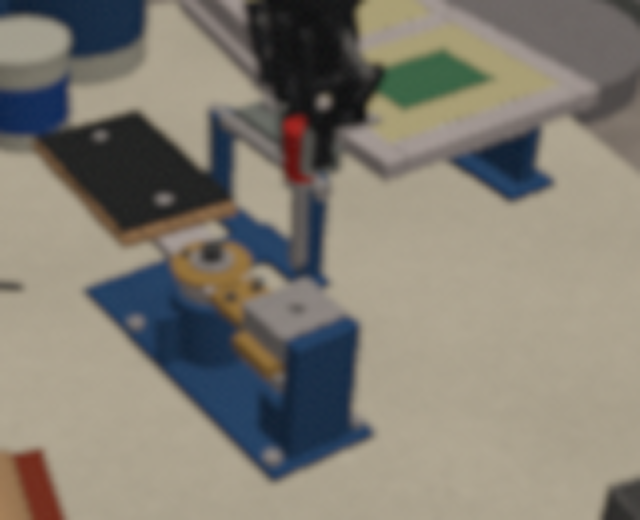

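View pics/s13.png

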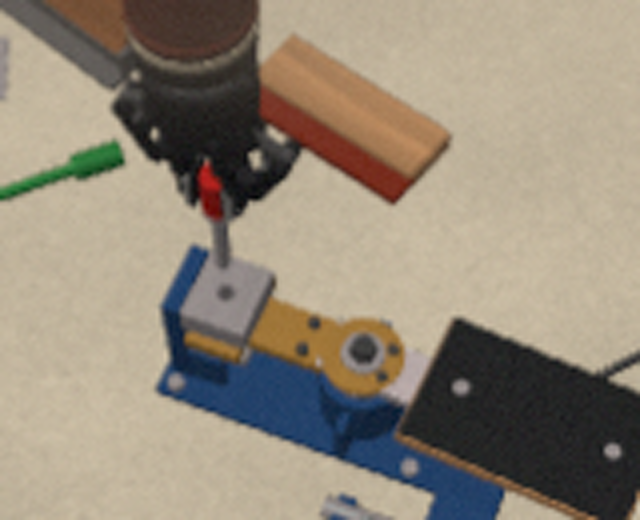

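```bash
python3 - <<'E'
from h import *
im=cv2.imread('pics/w13.png');cv2.imwrite('pics/w13c.png',cv2.resize(im[175:320,265:375],None,fx=5.4,fy=5.4,interpolation=2)[:,:,:])
E
```

```text
(no output)
```

View pics/w13c.png

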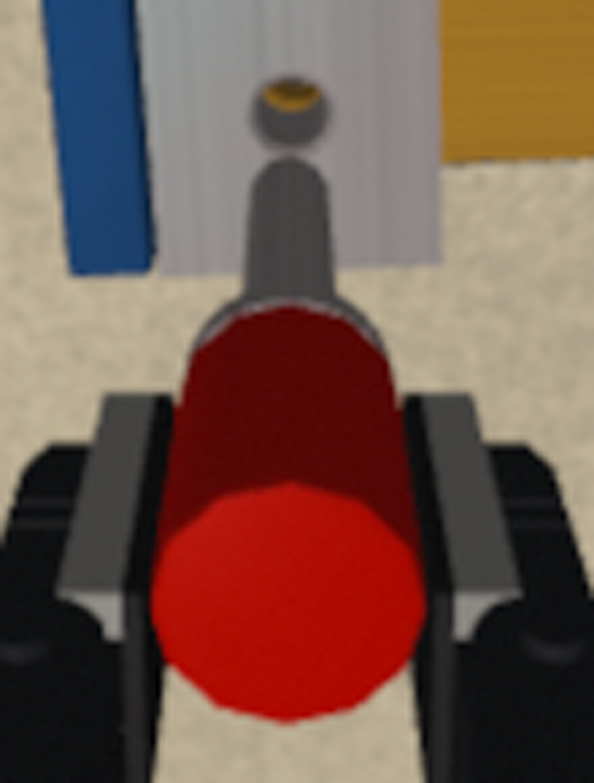

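```bash
cat > pinfit.py <<'E'
from h import *
from scipy.optimize import least_squares
m=imaging.camera_model('wrist');M=np.linalg.inv(m['mount']);c=(m['camera_matrix'],m['k1'],M)
def ax(p): a,b=p[3:5]; v=np.array([a,b,-1.]);return v/np.linalg.norm(v)   # toward knob, tool frame (z down)
def circ(p,s,r):
    A=ax(p);ctr=np.array(p[:3])-A*s
    u=np.cross(A,[0,1.,0]);u/=np.linalg.norm(u);v=np.cross(A,u);t=np.linspace(0,2*np.pi,180)
    return proj(c,ctr+r*(np.cos(t)[:,None]*u+np.sin(t)[:,None]*v))
def feats(p):
    T=circ(p,0,12);C=circ(p,40,11.5);S=circ(p,110,6);N=circ(p,117,4.2);k=circ(p,80,6)
    return np.array([T[:,0].min(),T[:,0].max(),T[:,1].min(),T[:,1].max(),C[:,1].min(),min(S[:,1].min(),N[:,1].min()),(S[:,0].min()+S[:,0].max())/2])
E
python3 - <<'E'
from pinfit import *
import pickle
np.set_printoptions(precision=3,suppress=True)
f=5.4;X=lambda u:265+u/f-.4;Y=lambda v:175+v/f-.4
obs=np.array([X(151),X(427),Y(484),Y(721),Y(300),Y(157),X(288)])
r=least_squares(lambda p:feats(p)-obs,[1.6,1.4,-25,0,0]);print(r.x,r.fun)
st,cw=pickle.load(open('w13.pkl','rb'))
p=r.x;A=ax(p);nose=p[:3]-A*117
q=st['eef_rot'];Rm=R.from_quat(np.r_[q[1:],q[0]]).as_matrix()
print('top w',Rm@p[:3]+st['tool_pos'],'nose',Rm@nose+st['tool_pos'],'axis',Rm@A)
h=onz(cw,(X(291),Y(110)),118);print('hole',h)
E
```

```text
[  0.831   1.488 -24.91    0.024   0.   ] [ 0.004 -0.004 -0.432  0.132  0.619 -0.322  0.   ]
top w [654.119  -5.382 267.737] nose [656.952  -5.083 150.772] axis [-0.024 -0.003  1.   ]
hole [655.393  -4.724 118.   ]
```

```bash
python3 -m handwheel '[[0.2,-0.0012,0.0005,-0.012,0],[0.2,0,0,-0.01,0],[0.2,0,0,-0.006,0],[0.2,0,0,0,0],[0.2,0,0,0,0]]'
python3 - <<'E'
from h import *
import pickle
st=status.observe();im=imaging.get_image('wrist'); cv2.imwrite('pics/w14.png',im);print(st['tool_pos'],st['wrist_force'])
pickle.dump((st,cam('wrist',st)),open('w14.pkl','wb'))
cv2.imwrite('pics/w14c.png',cv2.resize(im[175:320,265:375],None,fx=5.4,fy=5.4,interpolation=2))
im=imaging.get_image('scene');cv2.imwrite('pics/s14.png',cv2.resize(im[185:265,250:340],None,fx=7,fy=7,interpolation=2))
im=imaging.get_image('side');cv2.imwrite('pics/d14.png',cv2.resize(im[140:220,310:400],None,fx=7,fy=7,interpolation=2))
E
```

```text
clock: 17.1
tool_pos: [654.2, -5.4, 214.4]
eef_rot: [-0.0, -0.062, 0.998, 0.0]
wrist_force: [0.3, 0.5, -0.9]
opening: 0.268
[654.23721399  -5.41478645 214.38833869] [ 0.34157461  0.53974144 -0.87362995]
```

View pics/w14c.png

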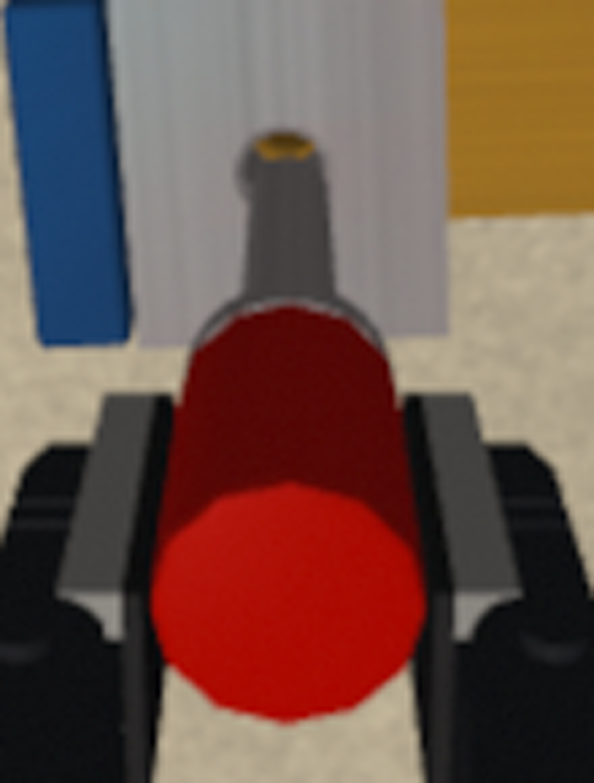

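View pics/s14.png

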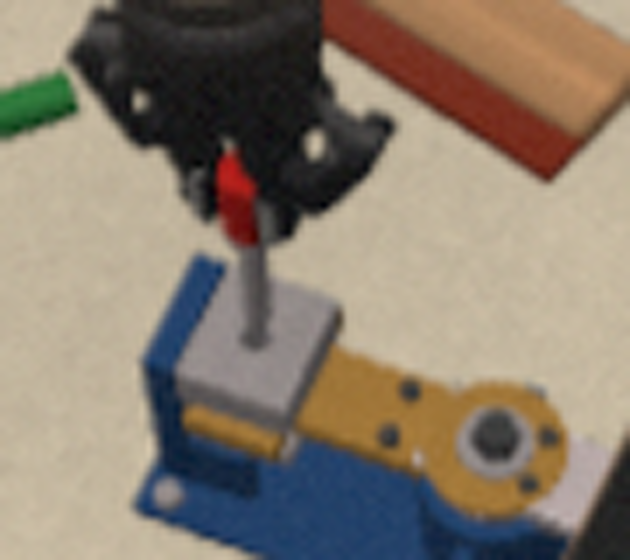

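View pics/d14.png

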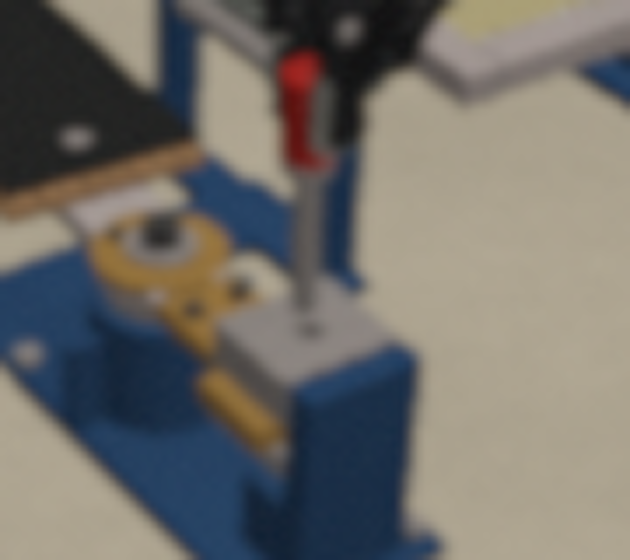

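```bash
python3 - <<'E'
from pinfit import *
import pickle
st,cw=pickle.load(open('w14.pkl','rb'));f=5.4
X=lambda u:265+u/f-.4;Y=lambda v:175+v/f-.4
e=onz(cw,(X(283),Y(130)),118);l=onz(cw,(X(237),Y(172)),118);print(e-6.5*np.array([.992,.124,0]),l+6.5*np.array([-.124,.992,0]))
p=np.array([.831,1.488,-24.91,.024,0]);A=ax(p);q=st['eef_rot'];Rm=R.from_quat(np.r_[q[1:],q[0]]).as_matrix()
print(Rm@(p[:3]-A*117)+st['tool_pos'])
E
```

```text
[642.71565886  -6.16356474 118.        ] [656.28749157  -5.35261737 118.        ]
[656.00946082  -3.69405697 122.33192395]
```

```bash
python3 -m handwheel '[[0.2,0,-0.001,-0.002,0],[0.2,0,0,-0.003,0],[0.2,0,0,-0.003,0],[0.2,0,0,0,0]]'; python3 -m handwheel '[[0.2,0,0,-0.003,0],[0.2,0,0,-0.003,0],[0.2,0,0,0,0]]'
```

```text
clock: 17.65
tool_pos: [653.9, -6.2, 205.6]
eef_rot: [-0.0, -0.062, 0.998, 0.0]
wrist_force: [-0.4, -1.1, -1.7]
opening: 0.268
clock: 17.95
tool_pos: [654.4, -6.3, 199.9]
eef_rot: [0.0, -0.062, 0.998, 0.0]
wrist_force: [2.2, 0.1, -0.1]
opening: 0.27
```

```bash
python3 -m handwheel '[[0.2,0,0,-0.004,0],[0.2,0,0,-0.004,0],[0.2,0,0,0,0]]'; python3 -m handwheel '[[0.2,0,0,-0.004,0],[0.2,0,0,-0.002,0],[0.2,0,0,0,0]]'; python3 -m handwheel '[[0.2,0,0,-0.002,0],[0.2,0,0,-0.002,0],[0.2,0,0,0,0]]'
```

```text
clock: 18.25
tool_pos: [654.5, -6.2, 191.8]
eef_rot: [0.0, -0.062, 0.998, 0.0]
wrist_force: [3.2, 0.2, -2.9]
opening: 0.266
clock: 18.55
tool_pos: [654.5, -6.2, 186.0]
eef_rot: [0.0, -0.062, 0.998, 0.0]
wrist_force: [4.4, 0.8, -2.8]
opening: 0.269
clock: 18.85
tool_pos: [654.5, -6.3, 182.2]
eef_rot: [0.0, -0.062, 0.998, 0.0]
wrist_force: [5.6, 2.3, -0.5]
opening: 0.269
```

```bash
python3 - <<'E'
from h import *
im=imaging.get_image('wrist');cv2.imwrite('pics/w15c.png',cv2.resize(im[165:320,255:385],None,fx=5,fy=5,interpolation=2))
im=imaging.get_image('side');cv2.imwrite('pics/d15.png',cv2.resize(im[140:220,310:400],None,fx=7,fy=7,interpolation=2))
print(status.observe()['wrist_force'],status.observe()['wrist_torque'])
E
```

```text
[ 5.66821928  1.05186646 -0.91675172] [ 0.32575255 -1.54072343  0.00880893]
```

View pics/w15c.png

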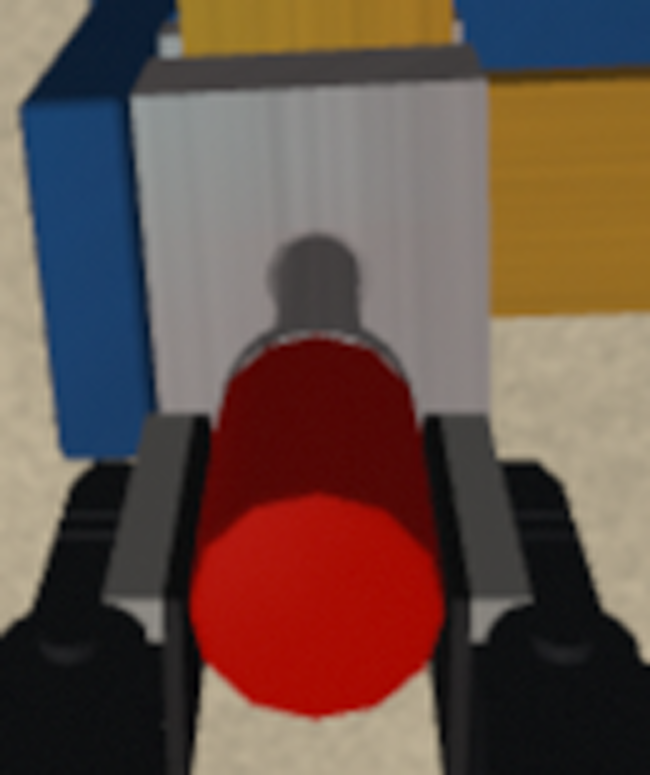

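View pics/d15.png

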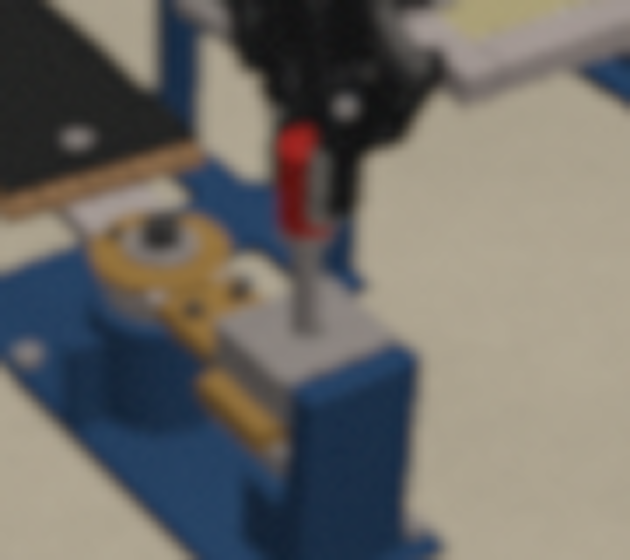

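```bash
python3 -m handwheel '[[0.2,0.001,0.0002,0,0],[0.2,0,0,0,0]]'; python3 -m handwheel '[[0.2,0,0,-0.002,0],[0.2,0,0,-0.002,0],[0.2,0,0,0,0]]'; python3 -m handwheel '[[0.2,0,0,-0.002,0],[0.2,0,0,-0.002,0],[0.2,0,0,0,0]]'
```

```text
clock: 19.15
tool_pos: [654.9, -6.1, 182.1]
eef_rot: [-0.0, -0.062, 0.998, -0.0]
wrist_force: [2.2, 1.0, 0.5]
opening: 0.27
clock: 19.45
tool_pos: [655.0, -6.1, 177.8]
eef_rot: [-0.0, -0.062, 0.998, 0.0]
wrist_force: [2.8, 0.0, -2.1]
opening: 0.269
clock: 19.75
tool_pos: [655.3, -6.0, 174.2]
eef_rot: [0.0, -0.062, 0.998, 0.0]
wrist_force: [3.1, 1.3, 0.1]
opening: 0.273
```

```bash
python3 -m handwheel '[[0.2,0.0005,0,-0.002,0],[0.2,0,0,-0.002,0],[0.2,0,0,0,0]]' 60; python3 -m handwheel '[[0.2,0,0,-0.002,0],[0.2,0,0,-0.002,0],[0.2,0,0,0,0]]'; python3 -m handwheel '[[0.2,0,0,-0.002,0],[0.2,0,0,-0.002,0],[0.2,0,0,0,0]]'
```

```text
clock: 20.05
tool_pos: [655.7, -5.8, 170.2]
eef_rot: [0.0, -0.062, 0.998, 0.0]
wrist_force: [3.0, 1.7, 2.8]
opening: 0.262
clock: 20.35
tool_pos: [655.9, -5.8, 166.3]
eef_rot: [0.0, -0.062, 0.998, 0.0]
wrist_force: [3.4, 2.8, 2.7]
opening: 0.263
clock: 20.65
tool_pos: [656.0, -5.8, 162.4]
eef_rot: [0.0, -0.062, 0.998, 0.0]
wrist_force: [3.5, 3.3, 3.2]
opening: 0.265
```

```bash
python3 - <<'E'
from h import *
im=imaging.get_image('wrist');cv2.imwrite('pics/w16c.png',cv2.resize(im[165:320,255:385],None,fx=5,fy=5,interpolation=2))
E
python3 -m handwheel '[[0.2,0.0005,0.0005,-0.002,0],[0.2,0,0,-0.002,0],[0.2,0,0,0,0]]'; python3 -m handwheel '[[0.2,0,0,-0.002,0],[0.2,0,0,-0.002,0],[0.2,0,0,0,0]]'
```

```text
clock: 21.0
tool_pos: [656.4, -5.7, 158.3]
eef_rot: [0.0, -0.062, 0.998, -0.0]
wrist_force: [3.7, 1.1, 3.0]
opening: 0.266
clock: 21.3
tool_pos: [656.9, -5.7, 155.3]
eef_rot: [0.001, -0.062, 0.998, -0.0]
wrist_force: [3.2, 2.3, 9.7]
opening: 0.262
```

View pics/w16c.png

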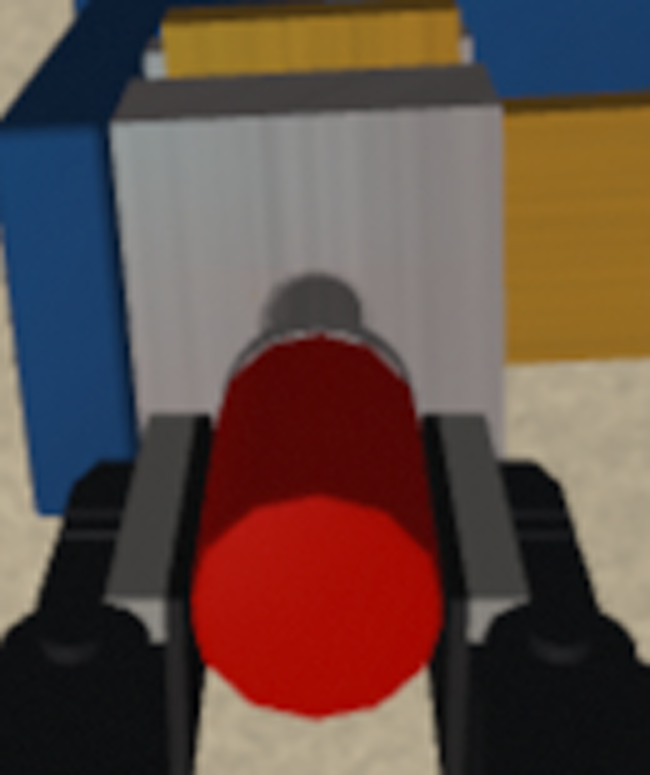

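```bash
python3 -m handwheel '[[0.2,0.0003,0.0003,-0.002,0],[0.2,0,0,-0.002,0],[0.2,0,0,0,0]]'; python3 -m handwheel '[[0.2,0,0,-0.002,0],[0.2,0,0,-0.002,0],[0.2,0,0,0,0]]';python3 -m handwheel '[[0.2,0,0,-0.002,0],[0.2,0,0,-0.002,0],[0.2,0,0,0,0]]'
```

```text
clock: 21.6
tool_pos: [657.3, -5.5, 151.7]
eef_rot: [0.001, -0.062, 0.998, -0.0]
wrist_force: [2.0, 2.5, 12.8]
opening: 0.264
clock: 21.9
tool_pos: [657.5, -5.5, 148.1]
eef_rot: [0.001, -0.062, 0.998, -0.0]
wrist_force: [2.8, 2.0, 15.4]
opening: 0.266
clock: 22.2
tool_pos: [657.7, -5.5, 144.3]
eef_rot: [0.002, -0.062, 0.998, -0.0]
wrist_force: [1.9, 2.3, 16.6]
opening: 0.262
```

```bash
python3 -m handwheel '[[0.2,0,0,-0.002,0],[0.2,0,0,-0.001,0],[0.2,0,0,0,0]]'; python3 -m handwheel '[[0.2,0,0,-0.001,0],[0.2,0,0,-0.001,0],[0.2,0,0,0,0]]';python3 - <<'E'
from h import *
im=imaging.get_image('wrist');cv2.imwrite('pics/w17c.png',cv2.resize(im[165:320,255:385],None,fx=5,fy=5,interpolation=2))
im=imaging.get_image('side');cv2.imwrite('pics/d17.png',cv2.resize(im[140:220,310:400],None,fx=7,fy=7,interpolation=2))
E
```

```text
clock: 22.5
tool_pos: [657.8, -5.5, 141.5]
eef_rot: [0.002, -0.062, 0.998, -0.0]
wrist_force: [1.8, 3.8, 17.4]
opening: 0.264
clock: 22.8
tool_pos: [657.8, -5.5, 139.5]
eef_rot: [0.002, -0.062, 0.998, -0.0]
wrist_force: [2.1, 2.2, 17.0]
opening: 0.26
```

View pics/w17c.png

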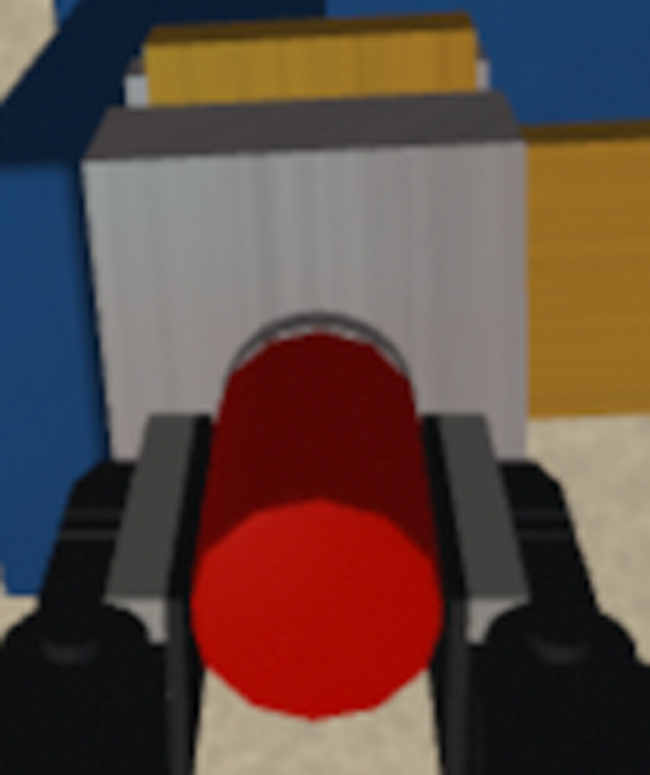

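View pics/d17.png

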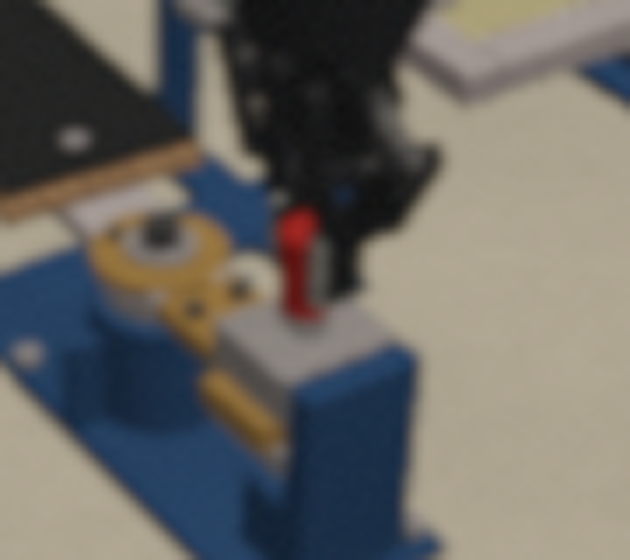

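```bash
python3 -m handwheel '[[0.2,0,0,-0.001,0],[0.2,0,0,0,0]]'; python3 -m handwheel '[[0.2,0,0,-0.001,0],[0.2,0,0,0,0]]';python3 -m handwheel '[[0.2,0,0,-0.001,0],[0.2,0,0,0,0]]'
```

```text
clock: 23.1
tool_pos: [657.8, -5.5, 138.6]
eef_rot: [0.002, -0.062, 0.998, -0.0]
wrist_force: [1.0, 1.8, 17.9]
opening: 0.26
clock: 23.3
tool_pos: [657.9, -5.5, 137.6]
eef_rot: [0.002, -0.062, 0.998, -0.0]
wrist_force: [2.3, 2.7, 17.2]
opening: 0.264
clock: 23.5
tool_pos: [657.9, -5.5, 136.6]
eef_rot: [0.002, -0.062, 0.998, -0.0]
wrist_force: [1.9, 2.6, 18.1]
opening: 0.263
```

```bash
python3 -m handwheel '[[0.2,0,0,-0.001,0],[0.2,0,0,0,0]]'; python3 -m handwheel '[[0.2,0,0,-0.001,0],[0.2,0,0,0,0]]'; python3 - <<'E'
from h import *
im=imaging.get_image('wrist');cv2.imwrite('pics/w18.png',im);cv2.imwrite('pics/w18c.png',cv2.resize(im[165:320,255:385],None,fx=5,fy=5,interpolation=2))
im=imaging.get_image('side');cv2.imwrite('pics/d18.png',cv2.resize(im[140:220,310:400],None,fx=7,fy=7,interpolation=2))
E
```

```text
clock: 23.7
tool_pos: [657.9, -5.5, 135.6]
eef_rot: [0.002, -0.062, 0.998, -0.0]
wrist_force: [2.0, 2.4, 18.1]
opening: 0.263
clock: 23.9
tool_pos: [658.0, -5.4, 134.6]
eef_rot: [0.002, -0.062, 0.998, -0.0]
wrist_force: [1.5, 3.2, 17.8]
opening: 0.267
```

View pics/w18c.png

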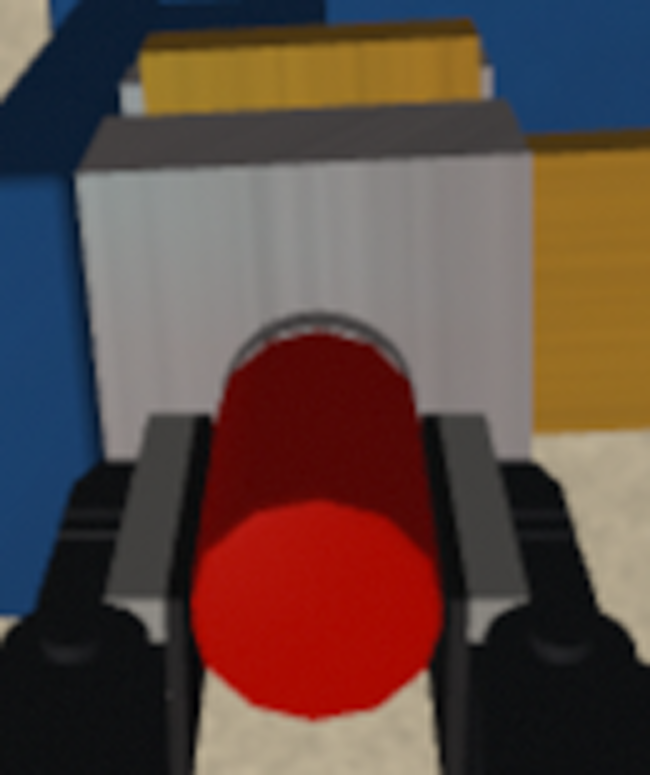

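View pics/d18.png

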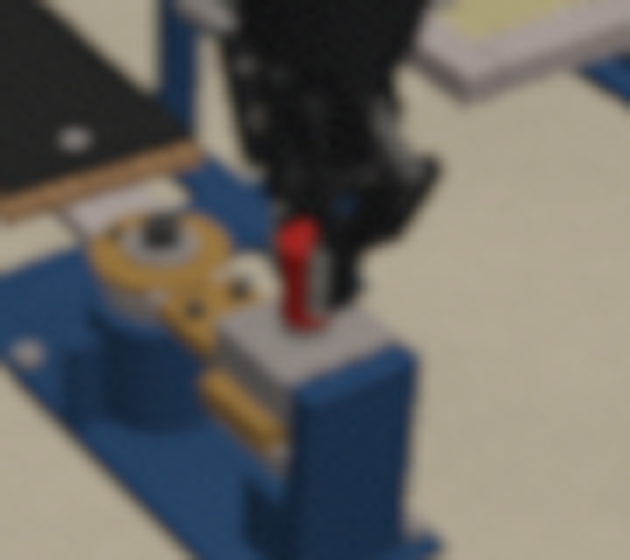

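```bash
python3 -m handwheel '[[0.2,0,0,-0.001,0],[0.2,0,0,0,0]]'; python3 -m handwheel '[[0.2,0,0,-0.001,0],[0.2,0,0,0,0]]';python3 -m handwheel '[[0.2,0,0,-0.001,0],[0.2,0,0,0,0]]'
```

```text
clock: 24.2
tool_pos: [658.0, -5.5, 133.6]
eef_rot: [0.002, -0.062, 0.998, -0.0]
wrist_force: [2.8, 3.1, 18.7]
opening: 0.261
clock: 24.4
tool_pos: [658.1, -5.4, 133.1]
eef_rot: [0.002, -0.062, 0.998, -0.0]
wrist_force: [1.2, 2.3, 21.0]
opening: 0.259
clock: 24.6
tool_pos: [658.1, -5.5, 133.0]
eef_rot: [0.002, -0.062, 0.998, -0.001]
wrist_force: [-1.5, 3.3, 29.1]
opening: 0.262
```

```bash
python3 -m handwheel '[[0.2,0,0,0.0005,0],[0.45,0,0,0,0],[0.45,0,0,0,0],[0.45,0,0,0,0],[0.45,0,0,0.02,0],[0.45,0,0,0.04,0],[0.45,0,0,0.04,0]]';  python3 -m handwheel '[[0.45,0.03,0,0,0],[0.45,0.04,0.0,0,0],[0,0,0,0,0],[0,0,0,0,0],[0,0,0,0,0]]'; python3 - <<'E'
from h import *
import pickle
st=status.observe();im=imaging.get_image('wrist');cv2.imwrite('pics/w19.png',im);pickle.dump((st,cam('wrist',st)),open('w19.pkl','wb'));print(st['tool_pos'],st['eef_rot'])
im=imaging.get_image('side');cv2.imwrite('pics/d19.png',cv2.resize(im[140:220,310:400],None,fx=7,fy=7,interpolation=2))
E
```

```text
clock: 25.3
tool_pos: [655.3, -5.4, 229.6]
eef_rot: [-0.002, -0.062, 0.998, 0.0]
wrist_force: [1.9, -0.1, 0.0]
opening: 0.451
clock: 25.8
tool_pos: [725.3, -5.3, 229.2]
eef_rot: [-0.001, -0.062, 0.998, 0.0]
wrist_force: [0.1, 0.5, 0.3]
opening: 0.001
[725.34184546  -5.28836859 229.17368013] [-1.00073477e-03 -6.20441322e-02  9.98072903e-01  6.05580419e-05]
```

View pics/w19.png

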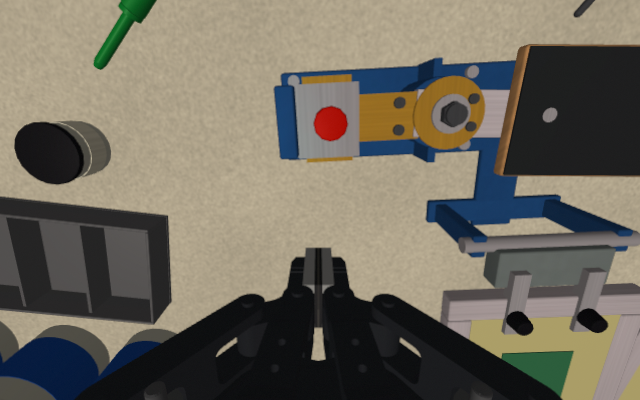

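View pics/d19.png

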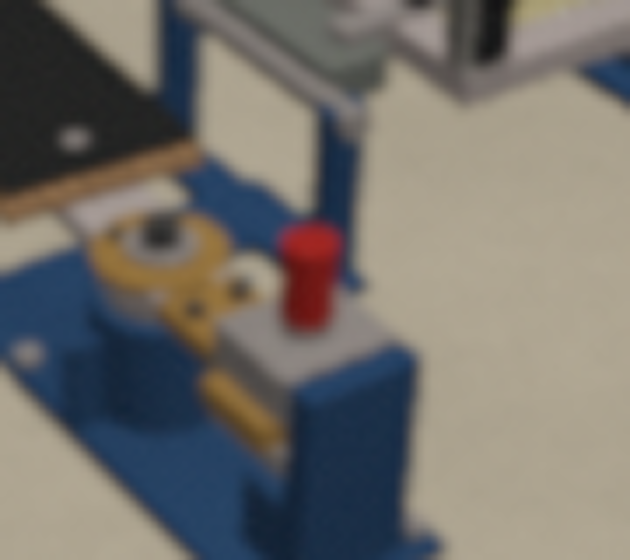

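```bash
python3 - <<'E'
from h import *
import pickle
st,c=pickle.load(open('w19.pkl','rb'));im=cv2.imread('pics/w19.png')
hsv=cv2.cvtColor(im,cv2.COLOR_BGR2HSV);m=((hsv[...,1]>150)&((hsv[...,0]<8)|(hsv[...,0]>172))).astype(np.uint8)[60:180,250:420]
k=cv2.moments(m,True);x,y,w,h=cv2.boundingRect(m);u=(250+k['m10']/k['m00'],60+k['m01']/k['m00']);print(u,w,h)
print(onz(c,u,163),proj(c,[[656,-4.6,163]]))
for z in(161,163,165,168):
  t=np.linspace(0,6.28,90);q=proj(c,np.c_[656+12*np.cos(t),-4.6+12*np.sin(t),np.full(90,z)]);print(z,np.ptp(q,axis=0))
cv2.imwrite('pics/w19c.png',cv2.resize(im[60:180,260:420],None,fx=5,fy=5,interpolation=2))
E
```

```text
(330.1562853907135, 123.20158550396377) 33 35
[655.10603835  -4.10070422 163.        ] [[329.2616204  124.43908255]]
161 [34.43844353 35.62785998]
163 [34.761068   35.95457363]
165 [35.08979477 36.28733473]
168 [35.59471092 36.7981878 ]
```

View pics/w19c.png

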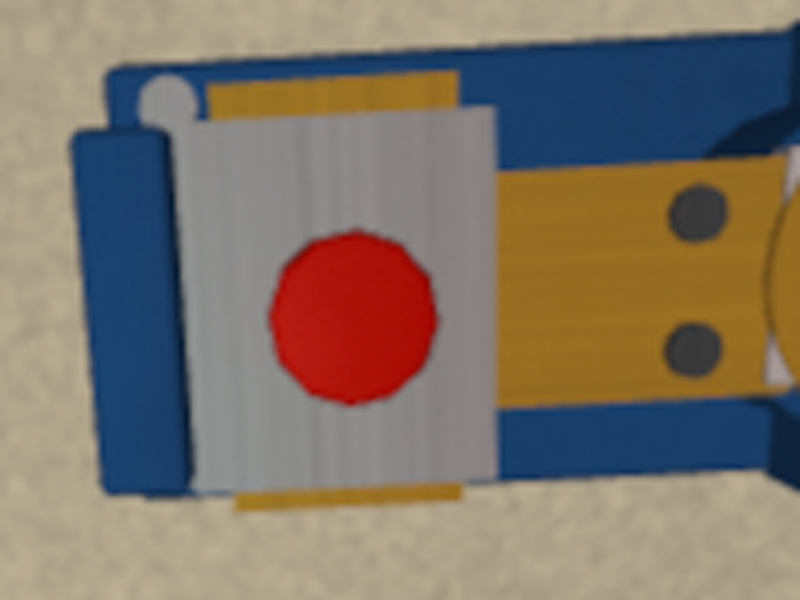

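```bash
python3 -m handwheel '[[0,-0.035,0,0,0],[0,-0.034,0,0,0],[0,0,0,-0.03,0],[0,0,0,-0.02,0],[0,0,0,-0.008,0],[0,0,0,0,0],[0,0,0,0,0]]'; python3 -m handwheel '[[0,0,0,-0.003,0],[0,0,0,-0.002,0],[0,0,0,0,0]]';python3 -m handwheel '[[0,0,0,-0.001,0],[0,0,0,-0.001,0],[0,0,0,0,0]]'
```

```text
clock: 26.6
tool_pos: [657.9, -5.4, 172.9]
eef_rot: [0.001, -0.062, 0.998, -0.0]
wrist_force: [-0.1, 0.1, 0.7]
opening: -0.0
clock: 26.9
tool_pos: [657.6, -5.3, 166.8]
eef_rot: [0.0, -0.062, 0.998, 0.0]
wrist_force: [-0.1, -0.2, -0.3]
opening: -0.001
clock: 27.2
tool_pos: [657.5, -5.3, 164.6]
eef_rot: [-0.0, -0.062, 0.998, 0.0]
wrist_force: [-0.3, -0.3, -0.2]
opening: 0.0
```

```bash
python3 -m handwheel '[[0,0,0,-0.001,0],[0,0,0,0,0]]';python3 -m handwheel '[[0,0,0,-0.001,0],[0,0,0,0,0]]'
```

```text
clock: 27.4
tool_pos: [657.5, -5.3, 163.7]
eef_rot: [-0.0, -0.062, 0.998, 0.0]
wrist_force: [0.6, 0.6, 0.7]
opening: -0.004
clock: 27.6
tool_pos: [657.9, -5.4, 163.2]
eef_rot: [0.0, -0.062, 0.998, -0.0]
wrist_force: [-0.3, -1.3, 2.6]
opening: 0.001
```

```bash
python3 -m handwheel '[[0,0,0,-0.001,0],[0,0,0,0,0]]'
```

```text
clock: 27.8
tool_pos: [658.1, -5.3, 163.1]
eef_rot: [0.001, -0.062, 0.998, -0.0]
wrist_force: [-1.5, 0.1, 8.9]
opening: -0.002
```

```bash
python3 -m handwheel '[[0,0,0,-0.001,0],[0,0,0,0,0],[0,0,0,0.01,0],[0,0,0,0.04,0],[0,0,0,0.04,0],[0,-0.04,-0.03,0,0],[0,-0.04,-0.03,0,0]]';  python3 -m handwheel '[[0,-0.04,-0.03,0,0],[0,-0.04,-0.03,0,0],[0,0,0,0,0],[0,0,0,0,0],[0,0,0,0,0]]'; python3 - <<'E'
from h import *
im=imaging.get_image('scene');cv2.imwrite('pics/s20.png',im)
im=imaging.get_image('side');cv2.imwrite('pics/d20.png',im)
print(status.observe()['wrist_force'])
E
```

```text
clock: 28.5
tool_pos: [578.5, -65.8, 252.3]
eef_rot: [0.002, -0.063, 0.998, -0.001]
wrist_force: [-0.5, -0.0, -0.4]
opening: 0.007
clock: 29.0
tool_pos: [498.3, -125.1, 251.0]
eef_rot: [0.0, -0.062, 0.998, -0.0]
wrist_force: [-0.0, 0.5, -0.2]
opening: -0.0
[ 0.20986881  0.20886341 -0.53605235]
```

View pics/s20.png

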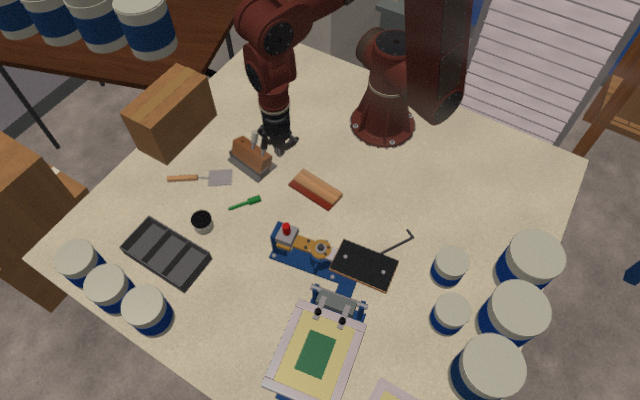

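View pics/d20.png

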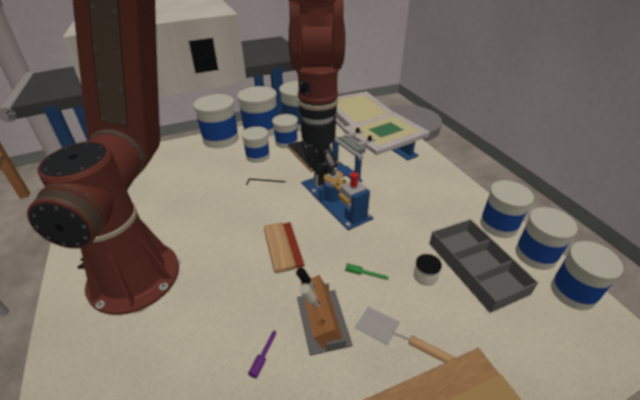

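The red knob sits in the yoke at (286,228) in the scene picture. The white and black pins are still in the stand and the bystanders have not moved. The arm is clear of everything, so I am handing in.

```bash
python3 - <<'E'
from station import workorder
print(workorder.job_done())
E
```

```text
the job is handed in; nothing more can be done
None
```

The pallet is swung back into the yoke and pinned with the red-knobbed lock pin. I handed the job in at about 29 s; the hand-in reports no verdict.

**What I did:**
- **Pallet:** I pushed it in two steps and lined up the tail hole by looking down the upper lug's hole with the wrist camera. That left the tail about 1 mm off, so the pin found its way through with no further nudging.
- **Pin:** I stood it upright against the rim of its stand hole, then fed it in 1–4 mm steps. The spring ball showed at about 10–18 N, and the final push stopped solidly at 29 N. I then let go.

**Last checks:**
- **Collar:** the closed fingers met the knob top at 163.1 mm; 163 mm is flush.
- **Centring:** the camera put the knob within about 1 mm of the hole.
- **Tilt:** I did not measure it after release. It was about 0.02 rad in the grip before insertion.
- **Surroundings:** in the last pictures the black and white pins, ink pot, jar, squeegee, spatula and hex key look unmoved, and the arm touches nothing.

**What disagreed:** before insertion, the camera put the flush point at a tool height of about 138 mm, but the pin actually seated at 133 mm. I put this down to my estimate of where the pin sat in the grip. The knob-top check afterwards agreed with flush.

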